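Load the relay box and hold its lid to the hinge

TASK

Finish the grey relay box: plug the two loose relays upright into the two empty sockets of the row inside it, then take the blue lid out of its black rack by the metal pull rail along its top. Bring the lid over the box and hold it upright, blue outside towards the box's rear deck, with the lid's two hinge knuckles lowered into the two gaps between the box's three knuckles and all five bores in one line, so that a colleague can slide the hinge pin through. The job finishes with you still holding the lid there, steady and without forcing it against the box; leave the other things on the bench where they are.

Things in the scene. Friction and masses are not known exactly. Their poses are not given: they have to be found in the camera images.
- relay_a: One of two identical loose plug-in relays, pale cover on a black base, 22 (x) x 28 (y) x 38 (z) mm, 35 g, standing upright on the bench in front of the box. Origin: centre of its underside, z up. Either relay may go into either empty socket, also turned by half a turn; its 22 mm width goes along the socket's x.
- relay_b: The other loose relay, same as relay_a.
- relay_box: Grey box fixed to the bench, 114 (x) x 150 (y) mm, walls 58 mm high, 3 mm thick. Origin: centre of its underside; x to its rear, y along sockets and hinge, z up. Open above from x = -54 to 30 mm, with 3 sockets in a row at x = -17, y = 46, 0, -46 mm; the middle one holds a fixed relay, top 45 mm above the bench. Behind: rear deck, top 61 mm above the bench, with white terminals up to 75 mm.
- socket_left (a point): Centre of the inside floor of the empty socket at y = +46 mm of the box, 7 mm above the bench; axes as the box's. A pocket 27 (x) x 33 (y) mm with 6 mm high walls; a relay is home when its underside is on this floor. From here it is 37 mm to the box's front wall, 47 mm to the partition behind, 26 mm to the side wall, 32 mm to the fixed relay.
- socket_right (a point): The same for the empty socket at y = -46 mm in the box.
- relay_lid: Loose lid, 0.14 to 0.26 kg, standing in the rack, hinge edge down. Panel 4 mm thick, 140 mm wide (y), from z = 10.5 to 83 mm; x points out of its blue outside (inside white), z up to the aluminium pull rail (z = 80 to 104 mm). Origin: on its hinge axis, midway between its two steel knuckles (14 mm outside, 8 mm bore, 18 mm long, at y = +22.5 and -22.5 mm), which tabs join to the panel.
- lid_rail (a point): Centre of the lid's aluminium pull rail (12 mm thick in x, 140 mm wide in y, 24 mm high), 92 mm above the lid's origin; axes as the lid's. Grip here across the 12 mm thickness from above; it lies 106 mm above the bench while the lid is in the rack.
- lid_knuckle_left (a point): Centre of the bore of the lid's knuckle at y = +22.5 mm of the lid; axes as the lid's.
- lid_knuckle_right (a point): Centre of the bore of the lid's knuckle at y = -22.5 mm of the lid; axes as the lid's.
- box_gap_left (a point): Point on the box's hinge axis (60 mm above the bench, 20 mm behind the box's centre), in the middle of the gap at y = +22.5 mm; axes as the box's. Steel box knuckles (14 mm outside, 8 mm bore, 20 mm long) sit at y = -45, 0, 45 mm; the gaps between are 25 mm long, open above and below. lid_knuckle_left belongs here, 3.5 mm play each way along y. Nothing carries the lid here: hold it.
- box_gap_right (a point): The same for the gap at y = -22.5 mm; lid_knuckle_right belongs here. Lowered 3.5 mm below this height, the lid's panel edge would touch the tops of the box's knuckles: too low for the pin. Behind the knuckles there is 3 mm of room to the deck's edge.
- lid_rack: Black slotted rack fixed to the bench, 64 (x) x 166 (y) mm, end posts 61 mm high. The lid's two end edges stand in its grooves, 7 mm wide, so the lid may lean by up to 5 degrees; it comes out straight up, free once raised by 40 mm. Origin: centre of its underside, axes as those of the lid in it.
- screw_tin: Bystander: low round tin of screws, 60 mm across, 20 mm high, between rack and box. Leave it.
- multimeter: Bystander: red hand multimeter on its back, 138 x 66 x 39 mm, near the front edge, in front of the rack. Leave it.
- crimp_pliers: Bystander: orange pliers lying flat, 176 x 62 x 12 mm, to the right of the relays. Leave them.
- hinge_pin: Bystander: the steel hinge pin, 5 mm thick, 115 mm long with a bent end, lying to the right of the box for the colleague. Leave it.

How it is judged:
By the outcome, as a careful person would: the job done as asked, in the order asked, and still so for the second after the job is handed in, while the arm keeps its last pose, push and grip.
It also fails if it takes over 58 s, if anything falls off the work surface, if the arm or the gripper's body presses on something with over 40 N, if the wrist force passes 120 N, or if a joint passes its speed limit or range.

ROBOT

A 6-joint arm with a two-finger parallel gripper is mounted at the origin on a cart in front of the work surface, level with it; the furniture and walls round the work are solid. World frame = base frame: x ahead of the robot, y to its left, z up, the work surface at z = 0. Lengths are in m, angles in rad, forces in N, time in s.
With the tool pointing down it reaches from about 0.3 to 0.875 m from the base axis. Payload 6.4 kg.
Tool frame: the origin (TCP) lies at the centre of the arm's flange, where the gripper is bolted on; the fingertips stand 173 mm ahead of it and the grasp point (between the pads) lies 155 mm ahead of it; z points along the fingers, y is the line along which they close (so a half turn about z gives the same grasp; the last joint's range is limited). The gripper opens to 85 mm and grips with 20 to 120 N. Pads are 22 mm wide; open, the fingers measure 114 mm over their backs; the gripper's body (76 mm by 85 mm) begins 54 mm behind the grasp point. The pads swing forward as they close: fully open they stand 13 mm farther back than shut.
Start: joints at [-1.398, 0.181, 1.607, -0, 1.354, -0.206], TCP at [0.213, -0.534, 0.405] pointing down, gripper open.
Joint ranges: [-2.99, 2.99], [-0.89, 2.07], [0.3, 2.58], [-1.14, 4.28], [0, 2.63], [-3.12, 3.12]. Speed limits (rad/s): [2.57, 2.57, 3.01, 3.14, 3.14, 3.14].

INTERFACE

Orientations are given as a unit quaternion [x, y, z, w].
In Python, from plant import readout, snapshot, workorder, spotter gives the robot as it stands.
- The arm moves only by the tool apply_moves, never from a script. Its argument "targets" is a list of rows, each an object of numbers: "tx", "ty", "tz": the shift along the tool's x, y, z scaled (see below); "twist": the turn about the tool's z scaled (see below). A call has 1 to 12 rows; each row shifts and turns the commanded pose from where the row before left it, along the tool's axes as they then stand; what a row does not reach is not made up. The controller multiplies each number of a shift by 0.025 m and each number of a turn by 4 degrees. A row lasts 1/12 s, in which the tool goes at most 41.7 mm and 7.16 degrees, less where a joint would pass 70% of its speed; a pose out of reach is approached as far as the arm can. A call with a number of a shift or a turn outside -1 to 1 is refused whole. A call with a gripper value outside its range is refused whole. "jaw" is the opening, from -1 (shut) to 1 (fully open), set as the call begins (left out, the last holds). The fingers move at their own pace and stop on an object; "grip_force" is the grip in N (left out, the last holds). Time passes only in rows, so rows that do not move let the fingers close. It gives the time, the measured TCP pose, the force, the opening and the grip force at its end, in the units of the state.
- readout.get_obs(): the state, without advancing time (a new reading comes with each control period).
- snapshot(name): name is "side" or "top" or "wrist"; returns a dict with "color" (480x640x3 uint8, red, green, blue), "intrinsics" (3x3 intrinsics, pixels), "T" (4x4, takes a point from camera to world coordinates). Camera axes: x right, y up, looking along -z (the intrinsics and any distortion apply to the point x, -y, -z); pixel columns grow to the right and rows downward; lengths in m; the calibration is good to about 2 mm. The wrist camera is an equidistant fisheye: a pixel r from the principal point sees the ray r / f radians off the axis. A picture is of the moment at which its call begins. There is no depth.
- workorder.close_job(): hands the job in; it is judged then, once.
Trained networks look in a picture, given as the dict that the camera call returned (one of the last four; its "shot" number tells which), for a name from the list of things; names that differ only in an ending like _2 or _b are one class to them, and where a whole thing is asked for, a point or a joint stands for the part that bears it (a point fixed in the world has none). Each returns a list of dicts, best first, with "p" (0 to 1); they miss things now and then, are a little off and sometimes report something else, mostly with a low value. They report only what shows in the picture. A call takes as long as a camera call.
- spotter.search_frame(picture, query): "centre" ([column, row] in pixels, amid what is visible of it).
- spotter.tip_of(picture, query): "centre" ([column, row] in pixels: a listed point, or the origin of a listed thing).
The state is a dict: "t": time; "joints": joint angles; "joint_vel": joint speeds; "effort": joint torques, N m; "eef_pos": TCP position; "tcp_rot": TCP orientation; "ft_force": force on the tool from outside, world axes, zero at the start; "torque": the same for the moment, N m; "grip_width": finger opening in m; "grasp_force": force on a finger pad.
Only numpy, scipy, OpenCV 4.12 (cv2) and the standard library are available. Lean on these libraries where they do the work, as an engineer would, in place of code of your own. Each camera call takes 0.05 s, during which the arm holds its last target. There are 200 camera calls.

## Working session

There is one attempt and no reset: what is moved stays moved. The work goes in short steps, Python scripts to look and compute and a tool call to move; the robot and the scene stay as the last step left them, time stands still between calls to the robot, and variables do not carry over. Pictures are saved under pics/ and viewed, at most 10 in all, crops included, and the job is handed in when it is done.

Besides the shell and the picture viewer there is one more tool, called after "Emit:" as a command line: name --argument value ..., lists and objects as JSON in quotes. apply_moves: Moves the arm, as the interface text tells. Its arguments: {"type":"object","properties":{"targets":{"type":"array"},"jaw":{"type":"number"},"grip_force":{"type":"number"}},"required":["targets"]}

```bash
ls; mkdir -p pics; cat > h.py <<'E'
import numpy as np, cv2
from scipy.spatial.transform import Rotation as R
from plant import readout, snapshot, workorder, spotter
def ray(s,px,fish=False):
    K=np.array(s["intrinsics"]);T=np.array(s["T"])
    x=(px[0]-K[0,2])/K[0,0];y=(px[1]-K[1,2])/K[1,1]
    if fish:
        r=np.hypot(x,y);k=np.sin(r)/r if r>1e-9 else 1
        d=np.array([x*k,-y*k,-np.cos(r)])
    else: d=np.array([x,-y,-1.])
    return T[:3,3],T[:3,:3]@(d/np.linalg.norm(d))
def at_z(s,px,z,fish=False):
    o,d=ray(s,px,fish);return o+d*(z-o[2])/d[2]
def proj(s,P,fish=False):
    K=np.array(s["intrinsics"]);T=np.array(s["T"])
    p=T[:3,:3].T@(np.asarray(P)-T[:3,3]);q=np.array([p[0],-p[1],-p[2]])
    if fish:
        rr=np.hypot(q[0],q[1]);th=np.arctan2(rr,q[2]);u=q[:2]/max(rr,1e-9)*th
    else:u=q[:2]/q[2]
    return K[0,0]*u[0]+K[0,2],K[1,1]*u[1]+K[1,2]
def tri(rays):
    A=np.zeros((3,3));b=np.zeros(3)
    for o,d in rays:
        M=np.eye(3)-np.outer(d,d);A+=M;b+=M@o
    return np.linalg.solve(A,b)
def save(s,n): cv2.imwrite("pics/"+n+".png",s["color"][:,:,::-1])
E
cat > a.py <<'E'
from h import *
np.set_printoptions(precision=4,suppress=True)
S={}
for n in("top","side"):
    s=snapshot(n);save(s,n+"0");S[n]=s
    print(n,s["intrinsics"][0][0],np.array(s["T"])[:3,3])
Z=dict(relay_a=.0,socket_left=.007,socket_right=.007,relay_box=0,lid_rail=.106,lid_knuckle_left=.014,box_gap_left=.06,box_gap_right=.06,lid_rack=0,screw_tin=0,multimeter=0,crimp_pliers=0,hinge_pin=0)
for q,z in Z.items():
    r={}
    for n in S:
        r[n]=spotter.tip_of(S[n],q)[:3]
        for e in r[n]: print(q,n,round(e["p"],2),np.round(e["centre"],1),at_z(S[n],e["centre"],z))
    if q!="relay_a" and r["top"] and r["side"]: print("  tri",tri([ray(S[n],r[n][0]["centre"]) for n in S]))
print(readout.get_obs())
a=np.hstack([S["top"]["color"],S["side"]["color"]])
E
python3 a.py
```

```text
pics
top 455.7619082887339 [ 0.4512 -0.1975  0.9507]
side 515.6622063915124 [ 0.3481 -1.1537  0.6237]
relay_a top 0.74 [310.8 289.2] [ 0.402  -0.1753  0.    ]
relay_a top 0.47 [382.6 276.5] [ 0.4244 -0.3253  0.    ]
relay_a side 0.69 [269.7 286.9] [ 0.3978 -0.2002  0.    ]
relay_a side 0.66 [302.8 231.7] [0.508 0.046 0.   ]
relay_a side 0.53 [287.3 319.7] [ 0.4213 -0.3253  0.    ]
socket_left top 0.88 [351.8 216.2] [ 0.5512 -0.2646  0.007 ]
socket_left top 0.39 [211.4 237.9] [0.514  0.0281 0.007 ]
socket_left side 0.89 [337.6 297.2] [ 0.5333 -0.2784  0.007 ]
socket_left side 0.57 [358.9 276.5] [ 0.5965 -0.2088  0.007 ]
  tri [ 0.5444 -0.2642 -0.0028]
socket_right side 0.9 [361.4 323. ] [ 0.5605 -0.3735  0.007 ]
relay_box top 0.86 [373.5 207.9] [ 0.5682 -0.311   0.    ]
relay_box top 0.59 [290.6 224. ] [ 0.5391 -0.1366  0.    ]
relay_box side 0.66 [357.8 306.3] [ 0.5694 -0.3089  0.    ]
  tri [ 0.5684 -0.3109  0.0015]
lid_rail top 0.69 [185.6 233.2] [0.5175 0.0524 0.106 ]
lid_rail side 0.61 [304.7 192.8] [0.5178 0.056  0.106 ]
lid_rail side 0.28 [269.9 285.9] [ 0.39  -0.359  0.106]
  
[... 1454 characters left out ...]
    ]
hinge_pin top 0.22 [206.  311.2] [0.3623 0.0435 0.    ]
hinge_pin side 0.52 [361.9 376.5] [ 0.5271 -0.5091  0.    ]
hinge_pin side 0.52 [358.8 276.8] [ 0.5988 -0.1993  0.    ]
  tri [ 0.5366 -0.5023 -0.0066]
{'t': 1.4, 'joints': array([-1.3983,  0.1808,  1.607 ,  0.    ,  1.3538, -0.2063]), 'joint_vel': array([-0.0003, -0.0004, -0.0001,  0.0023,  0.0014, -0.0007]), 'effort': array([  0.0014, -44.4839, -35.1671,  -0.0001,   0.0007,  -0.    ]), 'eef_pos': array([ 0.2127, -0.5342,  0.4047]), 'tcp_rot': array([0.9821, 0.1883, 0.    , 0.    ]), 'ft_force': array([ 0.6852, -1.1401,  0.1523]), 'torque': array([-0.0305,  0.0103, -0.0019]), 'grasp_force': 0.0, 'grip_width': 0.08552954828866147}
```

View pics/top0.png

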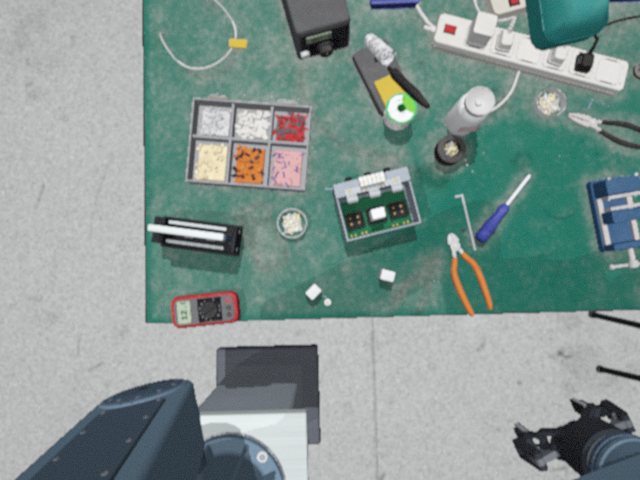

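View pics/side0.png

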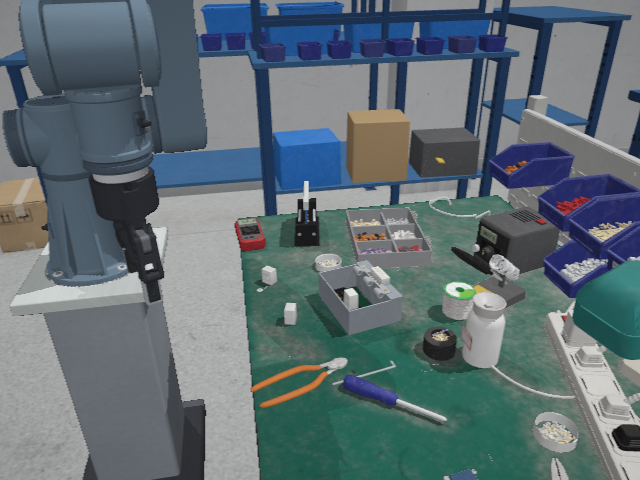

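```bash
cat > pl.py <<'E'
import sys,json
from h import *
def yaw(): 
    x=R.from_quat(readout.get_obs()["tcp_rot"]).as_matrix()[:,0];return np.degrees(np.arctan2(x[1],x[0]))
def plan(goal,psi=None,n=None,start=None,y0=None):
    p=np.array(readout.get_obs()["eef_pos"] if start is None else start);y=yaw() if y0 is None else y0
    psi=y if psi is None else psi
    d=np.array(goal)-p;dy=psi-y
    n=n or int(max(np.ceil(np.linalg.norm(d)/.024),np.ceil(abs(dy)/3.9),1))
    rows=[];P=p.copy();Y=y
    for i in range(n):
        w=(np.array(goal)-P)/(n-i);a=np.radians(Y)
        v=np.array([np.cos(a)*w[0]+np.sin(a)*w[1],np.sin(a)*w[0]-np.cos(a)*w[1],-w[2]])
        t=np.round(v/.025,2);k=round((psi-Y)/(n-i)/-4,2)
        rows.append(dict(tx=t[0],ty=t[1],tz=t[2],twist=k))
        u=t*.025;P=P+[np.cos(a)*u[0]+np.sin(a)*u[1],np.sin(a)*u[0]-np.cos(a)*u[1],-u[2]];Y-=4*k
    for i in range(0,n,12): print(json.dumps(rows[i:i+12]).replace(" ",""))
    print("end",P.round(4),round(Y,2));return P,Y
E
python3 -c "
from pl import *
plan([.45,-.27,.37],108)"
```

```text
[{"tx":0.55,"ty":-0.27,"tz":0.06,"twist":-0.94},{"tx":0.57,"ty":-0.24,"tz":0.06,"twist":-0.94},{"tx":0.58,"ty":-0.2,"tz":0.06,"twist":-0.94},{"tx":0.6,"ty":-0.16,"tz":0.06,"twist":-0.94},{"tx":0.61,"ty":-0.12,"tz":0.06,"twist":-0.94},{"tx":0.61,"ty":-0.08,"tz":0.06,"twist":-0.94},{"tx":0.62,"ty":-0.04,"tz":0.06,"twist":-0.94},{"tx":0.62,"ty":-0.0,"tz":0.06,"twist":-0.94},{"tx":0.62,"ty":0.04,"tz":0.06,"twist":-0.94},{"tx":0.61,"ty":0.08,"tz":0.06,"twist":-0.94},{"tx":0.61,"ty":0.12,"tz":0.06,"twist":-0.94},{"tx":0.6,"ty":0.16,"tz":0.06,"twist":-0.94}]
[{"tx":0.58,"ty":0.2,"tz":0.06,"twist":-0.94},{"tx":0.57,"ty":0.24,"tz":0.06,"twist":-0.94},{"tx":0.55,"ty":0.27,"tz":0.06,"twist":-0.93},{"tx":0.54,"ty":0.31,"tz":0.06,"twist":-0.94},{"tx":0.51,"ty":0.34,"tz":0.06,"twist":-0.93},{"tx":0.49,"ty":0.37,"tz":0.06,"twist":-0.94},{"tx":0.46,"ty":0.41,"tz":0.06,"twist":-0.93},{"tx":0.44,"ty":0.44,"tz":0.06,"twist":-0.94},{"tx":0.41,"ty":0.46,"tz":0.06,"twist":-0.93},{"tx":0.38,"ty":0.49,"tz":0.06,"twist":-0.94},{"tx":0.34,"ty":0.51,"tz":0.07,"twist":-0.93}]
end [ 0.45   -0.2701  0.37  ] 107.98
```

Emit:
apply_moves --targets '[{"tx": 0.55,"ty": -0.25,"tz": 0.06,"twist": -0.95},{"tx": 0.55,"ty": -0.25,"tz": 0.06,"twist": -0.95},{"tx": 0.6,"ty": -0.2,"tz": 0.06,"twist": -0.95},{"tx": 0.6,"ty": -0.15,"tz": 0.06,"twist": -0.95},{"tx": 0.6,"ty": -0.1,"tz": 0.06,"twist": -0.95},{"tx": 0.6,"ty": -0.1,"tz": 0.06,"twist": -0.95},{"tx": 0.6,"ty": -0.05,"tz": 0.06,"twist": -0.95},{"tx": 0.6,"ty": 0,"tz": 0.06,"twist": -0.95},{"tx": 0.6,"ty": 0.05,"tz": 0.06,"twist": -0.95},{"tx": 0.6,"ty": 0.1,"tz": 0.06,"twist": -0.95},{"tx": 0.6,"ty": 0.1,"tz": 0.06,"twist": -0.95},{"tx": 0.6,"ty": 0.15,"tz": 0.06,"twist": -0.95}]' --jaw 1 --grip_force 40

```text
t: 2.4
eef_pos: [0.3349, -0.3974, 0.3867]
tcp_rot: [0.832, 0.555, -0.0, 0.0]
ft_force: [0.3, 0.0, -0.0]
grip_width: 0.0855
grasp_force: 0.0
```

Emit:
apply_moves --targets '[{"tx": 0.6,"ty": 0.2,"tz": 0.06,"twist": -0.95},{"tx": 0.55,"ty": 0.25,"tz": 0.06,"twist": -0.95},{"tx": 0.55,"ty": 0.25,"tz": 0.06,"twist": -0.95},{"tx": 0.55,"ty": 0.3,"tz": 0.06,"twist": -0.95},{"tx": 0.5,"ty": 0.35,"tz": 0.06,"twist": -0.95},{"tx": 0.5,"ty": 0.35,"tz": 0.06,"twist": -0.95},{"tx": 0.45,"ty": 0.4,"tz": 0.06,"twist": -0.95},{"tx": 0.45,"ty": 0.45,"tz": 0.06,"twist": -0.9},{"tx": 0.4,"ty": 0.45,"tz": 0.06,"twist": -0.9},{"tx": 0.4,"ty": 0.5,"tz": 0.06,"twist": -0.9},{"tx": 0.35,"ty": 0.5,"tz": 0.06,"twist": -0.9}]'

```text
t: 3.32
eef_pos: [0.4458, -0.2691, 0.3702]
tcp_rot: [0.584, 0.811, 0.0, 0.0]
ft_force: [0.5, -0.4, 0.6]
grip_width: 0.0853
grasp_force: 0.0
```

```bash
cat > b.py <<'E'
from pl import *
np.set_printoptions(precision=4,suppress=True)
s=snapshot("wrist");save(s,"w1")
o=readout.get_obs();print(o["t"],o["eef_pos"],yaw());print(np.array(s["T"]),s["intrinsics"][0])
for q,z in dict(relay_a=0,socket_left=.007,socket_right=.007,relay_box=0,box_gap_left=.06,box_gap_right=.06,screw_tin=0,lid_rail=.106,lid_rack=0).items():
    for e in spotter.tip_of(s,q)[:3]: print(q,round(e["p"],2),np.round(e["centre"],1),at_z(s,e["centre"],z,True))
E
python3 b.py
```

```text
3.3667 [ 0.4468 -0.2674  0.3699] 108.76275295990858
[[ 0.9483 -0.3059 -0.0851  0.4236]
 [ 0.3175  0.9148  0.2496 -0.2059]
 [ 0.0015 -0.2637  0.9646  0.3399]
 [ 0.      0.      0.      1.    ]] [371.6483   0.     316.0763]
relay_a 0.59 [279.6 268.3] [ 0.4293 -0.3332  0.    ]
relay_a 0.58 [295.6 101.4] [ 0.3954 -0.1781  0.    ]
socket_left 0.85 [410.7 244.6] [ 0.5403 -0.2687  0.007 ]
socket_right 0.74 [395.4 331.2] [ 0.5624 -0.3599  0.007 ]
relay_box 0.53 [455.8 291.8] [ 0.6104 -0.3018  0.    ]
box_gap_left 0.91 [458.6 291.5] [ 0.5799 -0.2839  0.06  ]
screw_tin 0.7 [453.  119.9] [ 0.539  -0.1427  0.    ]
```

View pics/w1.png

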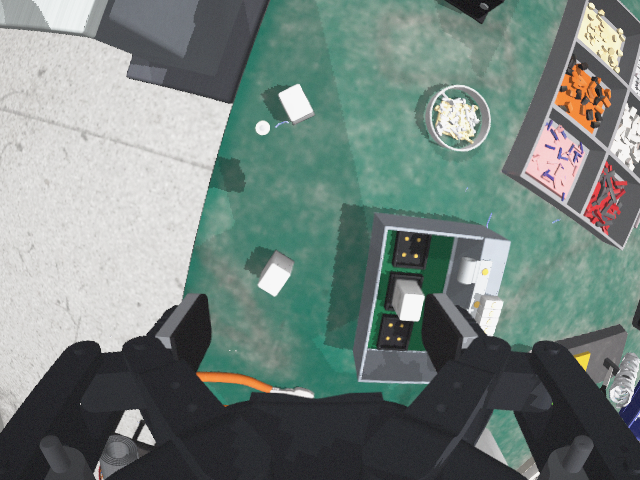

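```bash
cat > fit.py <<'E'
from pl import *
from scipy.optimize import least_squares
np.set_printoptions(precision=4,suppress=True)
def seg(a,b,n=40): return np.linspace(a,b,n)
BOX=np.vstack([seg((-.057,-.075,.058),(-.057,.075,.058)),seg((-.054,-.072,.058),(-.054,.072,.058)),
 *[seg((-.057,s*.075,.058),(.03,s*.075,.058)) for s in(1,-1)],*[seg((-.054,s*.072,.058),(.03,s*.072,.058)) for s in(1,-1)]])
def dt(img):
    g=cv2.cvtColor(img,cv2.COLOR_RGB2GRAY);e=cv2.Canny(g,40,110)
    return cv2.distanceTransform(255-e,cv2.DIST_L2,5)
def boxfit(views,x0):
    D=[(s,f,dt(np.ascontiguousarray(s["color"])).astype(np.float32)) for s,f in views]
    def W(p):
        a=np.radians(p[2]);c,s=np.cos(a),np.sin(a)
        return np.c_[p[0]/1e3+c*BOX[:,0]-s*BOX[:,1],p[1]/1e3+s*BOX[:,0]+c*BOX[:,1],BOX[:,2]]
    def r(p):
        out=[]
        for s,f,d in D:
            uv=np.array([proj(s,q,f) for q in W(p)],np.float32)
            out.append(cv2.remap(d,uv[:,0],uv[:,1],cv2.INTER_LINEAR,borderValue=10).ravel())
        return np.minimum(np.concatenate(out),6)
    best=None
    for dx in(-8,0,8):
        for dyy in(-8,0,8):
            for da in(-3,0,3):
                q=least_squares(r,np.array(x0)+[dx,dyy,da],loss="soft_l1",diff_step=1e-3)
                if best is None or q.cost<best.cost:best=q
    return best.x,best.cost
def relayfit(s,px,z=.038,fish=True,thr=200,w=28):
    g=s["color"].min(2);u,v=map(int,px);m=np.zeros(g.shape,np.uint8)
    m[v-w:v+w,u-w:u+w]=(g[v-w:v+w,u-w:u+w]>thr)*255
    c=max(cv2.findContours(m,0,cv2.CHAIN_APPROX_NONE)[0],key=cv2.contourArea)[:,0,:]
    P=np.array([at_z(s,q,z,fish)[:2] for q in c]).astype(np.float32)*1000
    r=cv2.minAreaRect(P);B=cv2.boxPoints(r)
    e=[B[1]-B[0],B[2]-B[1]];L=[np.linalg.norm(k) for k in e];k=e[int(np.argmin(L))]
    return r[0],sorted(L),(np.degrees(np.arctan2(k[1],k[0]))+90)%180-90,g[v,u]
E
cat > c.py <<'E'
from fit import *
w=snapshot("wrist");t=snapshot("top")
for v in([(w,True)],[(t,False)],[(w,True),(t,False)]): print(boxfit(v,[566,-309,16]))
for thr in(170,200,220): print(thr,relayfit(w,(295,104),thr=thr),relayfit(w,(276,273),thr=thr))
E
python3 c.py
```

```text
(array([ 567.9313, -311.8776,   12.4806]), np.float64(75.28633964061737))
(array([ 588.285 , -306.5595,   12.9273]), np.float64(219.04706370830536))
(array([ 568.0225, -311.8173,   12.5071]), np.float64(381.68736934661865))
170 ((398.7439270019531, -182.23667907714844), [np.float32(19.314445), np.float32(27.181223)], np.float32(44.73242), np.uint8(247)) ((427.14410400390625, -328.7079162597656), [np.float32(19.372952), np.float32(30.795094)], np.float32(-15.493599), np.uint8(247))
200 ((398.4468994140625, -181.80848693847656), [np.float32(19.000519), np.float32(26.120556)], np.float32(44.594208), np.uint8(247)) ((426.6168212890625, -330.7050476074219), [np.float32(18.931301), np.float32(26.632212)], np.float32(-15.328796), np.uint8(247))
220 ((398.39404296875, -181.8529052734375), [np.float32(18.62423), np.float32(25.399185)], np.float32(44.679947), np.uint8(247)) ((426.6689147949219, -330.8005676269531), [np.float32(18.544573), np.float32(26.008177)], np.float32(-14.5672), np.uint8(247))
```

```bash
python3 -c "
from pl import *
o=readout.get_obs();print(o['t'],o['eef_pos'],yaw())
P,Y=plan([.4267,-.3307,.2],75)
plan([.4267,-.3307,.182],75,None,P,Y)"
```

```text
3.9167 [ 0.44501298 -0.27010501  0.37025218] 108.24813439883717
[{"tx":-0.23,"ty":-0.16,"tz":0.76,"twist":0.92},{"tx":-0.24,"ty":-0.15,"tz":0.76,"twist":0.92},{"tx":-0.25,"ty":-0.13,"tz":0.76,"twist":0.92},{"tx":-0.26,"ty":-0.11,"tz":0.76,"twist":0.93},{"tx":-0.26,"ty":-0.1,"tz":0.75,"twist":0.92},{"tx":-0.27,"ty":-0.08,"tz":0.76,"twist":0.93},{"tx":-0.27,"ty":-0.06,"tz":0.75,"twist":0.92},{"tx":-0.28,"ty":-0.05,"tz":0.76,"twist":0.93},{"tx":-0.28,"ty":-0.03,"tz":0.75,"twist":0.92}]
end [ 0.4266 -0.3306  0.2   ] 75.01
[{"tx":-0.0,"ty":0.0,"tz":0.72,"twist":0.0}]
end [ 0.4266 -0.3306  0.182 ] 75.01
```

Emit:
apply_moves --targets '[{"tx": -0.3,"ty": -0.2,"tz": 0.75,"twist": 0.9},{"tx": -0.3,"ty": -0.2,"tz": 0.75,"twist": 0.9},{"tx": -0.3,"ty": -0.15,"tz": 0.75,"twist": 0.95},{"tx": -0.25,"ty": -0.1,"tz": 0.75,"twist": 0.95},{"tx": -0.25,"ty": -0.1,"tz": 0.75,"twist": 0.95},{"tx": -0.25,"ty": -0.05,"tz": 0.75,"twist": 0.95},{"tx": -0.25,"ty": -0.05,"tz": 0.75,"twist": 0.9},{"tx": -0.2,"ty": -0.05,"tz": 0.5,"twist": 0.9},{"tx": -0.2,"ty": 0,"tz": 0.4,"twist": 0.9},{"tx": 0,"ty": 0,"tz": 0}]' --jaw 0.2

```text
invalid input at $.targets[9]: expected keys tx, ty, tz, twist
```

```bash
python3 -c "
from pl import *
o=readout.get_obs();print(o['t'],o['eef_pos'],yaw(),o['grip_width'])
plan([.4267,-.3307,.182],75)"
```

```text
3.9167 [ 0.44501298 -0.27010501  0.37025218] 108.24813439883717 0.08551257893736364
[{"tx":-0.23,"ty":-0.16,"tz":0.84,"twist":0.92},{"tx":-0.24,"ty":-0.15,"tz":0.84,"twist":0.92},{"tx":-0.25,"ty":-0.13,"tz":0.84,"twist":0.92},{"tx":-0.26,"ty":-0.11,"tz":0.84,"twist":0.93},{"tx":-0.26,"ty":-0.1,"tz":0.83,"twist":0.92},{"tx":-0.27,"ty":-0.08,"tz":0.84,"twist":0.93},{"tx":-0.27,"ty":-0.06,"tz":0.83,"twist":0.92},{"tx":-0.28,"ty":-0.05,"tz":0.84,"twist":0.93},{"tx":-0.28,"ty":-0.03,"tz":0.83,"twist":0.92}]
end [ 0.4266 -0.3306  0.182 ] 75.01
```

Emit:
apply_moves --targets '[{"tx": -0.3,"ty": -0.2,"tz": 0.75,"twist": 0.9},{"tx": -0.3,"ty": -0.2,"tz": 0.75,"twist": 0.9},{"tx": -0.3,"ty": -0.15,"tz": 0.75,"twist": 0.95},{"tx": -0.25,"ty": -0.1,"tz": 0.75,"twist": 0.95},{"tx": -0.25,"ty": -0.1,"tz": 0.75,"twist": 0.95},{"tx": -0.25,"ty": -0.05,"tz": 0.75,"twist": 0.95},{"tx": -0.25,"ty": -0.05,"tz": 0.75,"twist": 0.9},{"tx": -0.2,"ty": -0.05,"tz": 0.5,"twist": 0.9},{"tx": -0.2,"ty": 0,"tz": 0.4,"twist": 0.9},{"tx": 0,"ty": 0,"tz": 0,"twist": 0}]' --jaw 0.2

```text
t: 4.75
eef_pos: [0.427, -0.3302, 0.2143]
tcp_rot: [0.794, 0.608, -0.0, -0.002]
ft_force: [-0.3, 0.6, -0.7]
grip_width: 0.0513
grasp_force: 0.0
```

```bash
python3 -c "
from pl import *
o=readout.get_obs();print(o['t'],o['eef_pos'],yaw(),o['grip_width'])
plan([.4267,-.3307,.182],75)"
```

```text
4.75 [ 0.427044   -0.33018009  0.21427504] 74.90361850441265 0.051284393276823825
[{"tx":-0.01,"ty":-0.0,"tz":0.65,"twist":-0.01},{"tx":-0.01,"ty":-0.01,"tz":0.64,"twist":-0.01}]
end [ 0.4267 -0.3306  0.182 ] 74.98
```

Emit:
apply_moves --targets '[{"tx": 0,"ty": 0,"tz": 0.65,"twist": 0},{"tx": 0,"ty": 0,"tz": 0.65,"twist": 0},{"tx": 0,"ty": 0,"tz": 0,"twist": 0}]'

```text
t: 5.0
eef_pos: [0.4272, -0.3291, 0.182]
tcp_rot: [0.792, 0.61, -0.0, -0.002]
ft_force: [-0.9, 0.3, 0.1]
grip_width: 0.0513
grasp_force: 0.0
```

Emit:
apply_moves --targets '[{"tx": 0,"ty": 0,"tz": 0,"twist": 0},{"tx": 0,"ty": 0,"tz": 0,"twist": 0},{"tx": 0,"ty": 0,"tz": 0,"twist": 0},{"tx": 0,"ty": 0,"tz": 0,"twist": 0},{"tx": 0,"ty": 0,"tz": 0,"twist": 0}]' --jaw -1 --grip_force 30

```text
t: 5.42
eef_pos: [0.4285, -0.3305, 0.1853]
tcp_rot: [0.793, 0.61, 0.0, 0.001]
ft_force: [-0.4, 1.0, 6.1]
grip_width: 0.0213
grasp_force: 30.8
```

```bash
python3 -c "
from pl import *
o=readout.get_obs();print(o['t'],o['eef_pos'],yaw(),o['grip_width'])
P,Y=plan([.48,-.345,.262],102.5)
plan([.5614,-.3606,.262],102.5,None,P,Y)"
```

```text
5.4167 [ 0.42853588 -0.33048155  0.18530427] 75.12335435210164 0.02134818766779468
[{"tx":-0.0,"ty":0.27,"tz":-0.38,"twist":-0.86},{"tx":-0.02,"ty":0.27,"tz":-0.38,"twist":-0.85},{"tx":-0.04,"ty":0.26,"tz":-0.38,"twist":-0.86},{"tx":-0.05,"ty":0.26,"tz":-0.39,"twist":-0.85},{"tx":-0.07,"ty":0.26,"tz":-0.38,"twist":-0.86},{"tx":-0.08,"ty":0.25,"tz":-0.39,"twist":-0.85},{"tx":-0.1,"ty":0.25,"tz":-0.38,"twist":-0.86},{"tx":-0.11,"ty":0.25,"tz":-0.39,"twist":-0.85}]
end [ 0.4801 -0.345   0.2621] 102.48
[{"tx":-0.33,"ty":0.76,"tz":0.0,"twist":-0.0},{"tx":-0.33,"ty":0.76,"tz":0.0,"twist":-0.0},{"tx":-0.33,"ty":0.76,"tz":0.0,"twist":-0.0},{"tx":-0.32,"ty":0.76,"tz":0.0,"twist":-0.0}]
end [ 0.5614 -0.3605  0.2621] 102.48
```

Emit:
apply_moves --targets '[{"tx": 0,"ty": 0.1,"tz": -0.5,"twist": -0.8},{"tx": 0,"ty": 0.2,"tz": -0.5,"twist": -0.9},{"tx": -0.05,"ty": 0.3,"tz": -0.5,"twist": -0.9},{"tx": -0.05,"ty": 0.3,"tz": -0.5,"twist": -0.9},{"tx": -0.05,"ty": 0.3,"tz": -0.5,"twist": -0.9},{"tx": -0.1,"ty": 0.3,"tz": -0.3,"twist": -0.9},{"tx": -0.1,"ty": 0.3,"tz": -0.3,"twist": -0.8},{"tx": -0.1,"ty": 0.3,"tz": 0,"twist": -0.8},{"tx": -0.3,"ty": 0.7,"tz": 0,"twist": 0},{"tx": -0.3,"ty": 0.7,"tz": 0,"twist": 0},{"tx": -0.3,"ty": 0.7,"tz": 0,"twist": 0},{"tx": -0.3,"ty": 0.7,"tz": 0,"twist": 0}]'

```text
t: 6.42
eef_pos: [0.5563, -0.3561, 0.2616]
tcp_rot: [0.625, 0.781, -0.0, 0.0]
ft_force: [0.3, 0.0, -0.4]
grip_width: 0.0209
grasp_force: 29.9
```

Emit:
apply_moves --targets '[{"tx": 0,"ty": 0,"tz": 0,"twist": 0}]'

```text
t: 6.5
eef_pos: [0.5579, -0.3563, 0.262]
tcp_rot: [0.624, 0.781, 0.0, 0.001]
ft_force: [-0.1, 0.0, 0.3]
grip_width: 0.0213
grasp_force: 30.0
```

```bash
cat > d.py <<'E'
from fit import *
w=snapshot("wrist");save(w,"w2")
o=readout.get_obs();print(o['t'],o['eef_pos'],yaw(),o['grip_width'])
print(boxfit([(w,True)],[568,-312,12.5]))
for q in("socket_left","socket_right","relay_b"):
    for e in spotter.tip_of(w,q)[:2]: print(q,round(e["p"],2),np.round(e["centre"],1),at_z(w,e["centre"],.007,True))
plan([.5614,-.3606,.235],102.5)
E
python3 d.py
```

```text
6.55 [ 0.5566 -0.356   0.2616] 102.77632535465322 0.02094891907302065
(array([ 567.7001, -311.9706,   12.6379]), np.float64(308.74580585956573))
socket_left 0.58 [320.7 106.1] [ 0.5412 -0.2711  0.007 ]
socket_left 0.26 [316.4 294.9] [ 0.5653 -0.3887  0.007 ]
socket_right 0.89 [322.2 255. ] [ 0.5628 -0.3609  0.007 ]
relay_b 0.8 [319.  293.2] [ 0.5667 -0.3872  0.007 ]
[{"tx":-0.12,"ty":0.11,"tz":0.52,"twist":0.03},{"tx":-0.13,"ty":0.11,"tz":0.52,"twist":0.02}]
end [ 0.5615 -0.3607  0.2351] 102.5
```

View pics/w2.png

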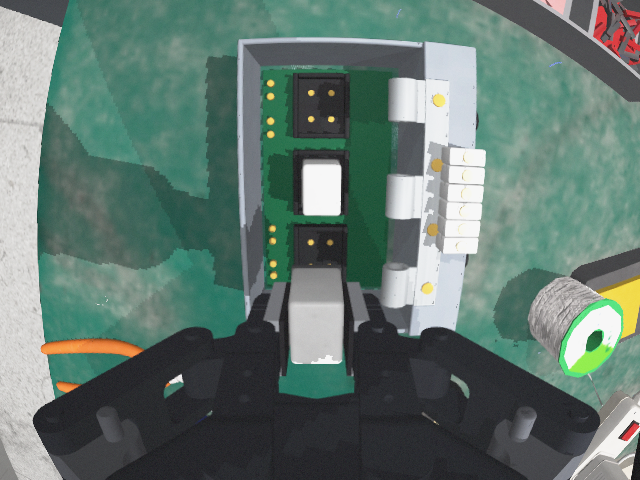

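Emit:
apply_moves --targets '[{"tx": -0.15,"ty": 0.15,"tz": 0.4,"twist": 0},{"tx": -0.1,"ty": 0.1,"tz": 0.4,"twist": 0.05},{"tx": 0,"ty": 0,"tz": 0.4,"twist": 0},{"tx": 0,"ty": 0,"tz": 0.4,"twist": 0},{"tx": 0,"ty": 0,"tz": 0.2,"twist": 0},{"tx": 0,"ty": 0,"tz": 0,"twist": 0}]'

```text
t: 7.2
eef_pos: [0.5621, -0.3601, 0.2137]
tcp_rot: [0.626, 0.78, 0.0, -0.002]
ft_force: [-0.0, -0.1, -0.7]
grip_width: 0.021
grasp_force: 30.0
```

```bash
cat > e.py <<'E'
from fit import *
w=snapshot("wrist");save(w,"w3")
o=readout.get_obs();p=o['eef_pos'];print(o['t'],p,yaw(),o['grip_width'],o['ft_force'])
for q,z in(("socket_right",.007),("relay_b",p[2]-.185)):
    for e in spotter.tip_of(w,q)[:3]: print(q,round(e["p"],2),np.round(e["centre"],1),at_z(w,e["centre"],z,True))
plan([.5614,-.3606,.2],102.5)
E
python3 e.py
```

```text
7.25 [ 0.5625 -0.3604  0.2149] 102.49755220847382 0.021058074105184926 [ 0.0243 -0.1182 -0.6229]
socket_right 0.9 [318.1 274.7] [ 0.5617 -0.3596  0.007 ]
relay_b 0.92 [318.6 295.4] [ 0.5622 -0.3609  0.0299]
relay_b 0.44 [425.6 137.2] [ 0.5907 -0.2822  0.0299]
[{"tx":0.02,"ty":-0.06,"tz":0.66,"twist":0.0}]
end [ 0.5615 -0.3607  0.2   ] 102.5
```

Emit:
apply_moves --targets '[{"tx": 0.02,"ty": -0.04,"tz": 0.3,"twist": 0},{"tx": 0,"ty": 0,"tz": 0.3,"twist": 0},{"tx": 0,"ty": 0,"tz": 0.2,"twist": 0},{"tx": 0,"ty": 0,"tz": 0.1,"twist": 0},{"tx": 0,"ty": 0,"tz": 0,"twist": 0}]'

```text
t: 7.77
eef_pos: [0.5621, -0.3606, 0.1967]
tcp_rot: [0.626, 0.78, -0.0, -0.0]
ft_force: [-9.7, 7.0, 20.4]
grip_width: 0.0212
grasp_force: 46.5
```

Emit:
apply_moves --targets '[{"tx": 0,"ty": 0,"tz": -0.2,"twist": 0},{"tx": 0,"ty": 0,"tz": -0.2,"twist": 0}]'

```text
t: 7.93
eef_pos: [0.5617, -0.3604, 0.2039]
tcp_rot: [0.626, 0.78, 0.0, -0.0]
ft_force: [0.7, 0.6, 0.1]
grip_width: 0.0211
grasp_force: 35.5
```

```bash
cat > e2.py <<'E'
from fit import *
w=snapshot("wrist")
cv2.imwrite("pics/w4.png",cv2.resize(np.ascontiguousarray(w["color"][130:400,180:500,::-1]),None,fx=2.2,fy=2.2,interpolation=cv2.INTER_CUBIC))
o=readout.get_obs();p=o['eef_pos'];print(o['t'],p,yaw(),o['grip_width'],o['ft_force'])
for q,z in(("socket_right",.007),("relay_b",p[2]-.185)):
    for e in spotter.tip_of(w,q)[:2]: print(q,round(e["p"],2),np.round(e["centre"],1),at_z(w,e["centre"],z,True))
E
python3 e2.py
```

```text
7.9833 [ 0.5621 -0.3607  0.2049] 102.50773005386633 0.02092736981298077 [ 0.0029 -0.6643  0.4686]
```

View pics/w4.png

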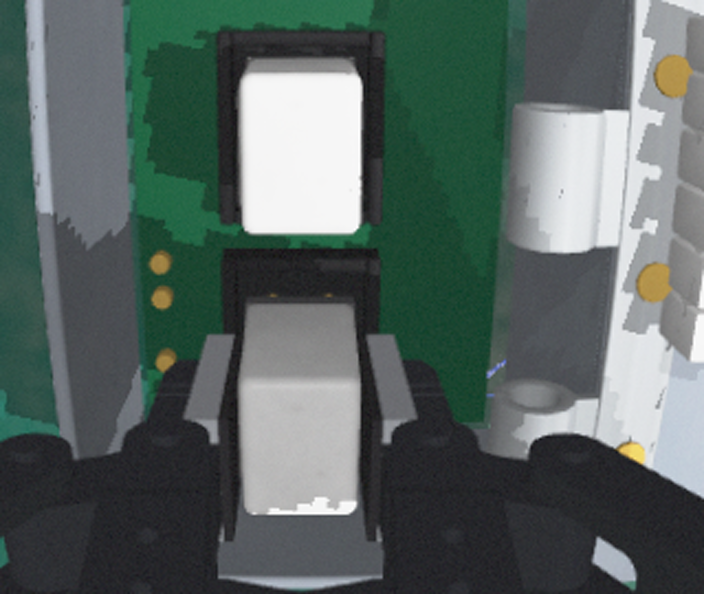

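```bash
cat > e3.py <<'E'
from fit import *
w=snapshot("wrist");o=readout.get_obs();p=o['eef_pos'];print(p)
a=np.radians(12.6);Rb=np.array([[np.cos(a),-np.sin(a)],[np.sin(a),np.cos(a)]]);b=np.array([.5678,-.3119])
loc=lambda P:(Rb.T@(P[:2]-b)-[-.017,-.046])*1000
f=lambda c,r:(180+c/2.2,130+r/2.2)
print("tcp",loc(p))
for n,px,z in(("wall outer top",f(300,250),.013),("wall inner top",f(300,267),.013),("wall left outer",f(222,280),.013),("wall right outer",f(378,280),.013),
  ("relay edge",f(300,303),p[2]-.185),("relay edge+8",f(300,303),p[2]-.177),("topedge",f(300,378),p[2]-.147),("top far",f(300,514),p[2]-.147),("top L",f(243,378),p[2]-.147),("top R",f(357,378),p[2]-.147),("bot L",f(246,303),p[2]-.177),("bot R",f(355,303),p[2]-.177),
  ("mid wall top",f(300,33),.013),("mid relay top",f(300,72),.045),("mid relay near",f(300,233),.045),("mid L",f(240,140),.045),("mid R",f(362,140),.045)): print(n,loc(at_z(w,px,z,True)))
g=w["color"][150:300,319].mean(1).round().astype(int);print(list(enumerate(g,150)))
E
python3 e3.py
```

```text
[ 0.5618 -0.3605  0.2036]
tcp [ 0.5381 -0.0962]
wall outer top [ 0.1557 20.4412]
wall inner top [ 0.1522 16.8043]
wall left outer [-16.0114  13.9936]
wall right outer [16.3182 13.9362]
relay edge [ 0.133  10.9355]
relay edge+8 [ 0.1163 13.8049]
topedge [ 0.0421 11.998 ]
top far [  0.0195 -13.9521]
top L [-8.9318 11.9778]
top R [ 9.0192 11.9404]
bot L [-10.205   13.8052]
bot R [10.6329 13.7661]
mid wall top [ 0.2017 64.275 ]
mid relay top [ 0.1168 58.5835]
mid relay near [ 0.0896 32.5054]
mid L [-9.4241 47.8074]
mid R [ 9.957  47.7826]
[(150, np.int64(44)), (151, np.int64(55)), (152, np.int64(49)), (153, np.int64(36)), (154, np.int64(48)), (155, np.int64(86)), (156, np.int64(126)), (157, np.int64(129)), (158, np.int64(134)), (159, np.int64(138)), (160, np.int64(139)), (161, np.int64(149)), (162, np.int64(211)), (163, np.int64(235)), (164, np.int64(242)), (165, np.int64(245)), (166, np.int64(246)), (167, np.int64(246)), (168, np.int64(246)), (169, np.int64(246)), (170, np.int64(246)), (171, np.int64(246)), (172, np.int64(246)), (173, np.int64(246)), (174, np.int64(246)), (175, np.int64
[... 2003 characters left out ...]
8, np.int64(105)), (269, np.int64(120)), (270, np.int64(124)), (271, np.int64(124)), (272, np.int64(124)), (273, np.int64(126)), (274, np.int64(127)), (275, np.int64(126)), (276, np.int64(126)), (277, np.int64(126)), (278, np.int64(131)), (279, np.int64(131)), (280, np.int64(131)), (281, np.int64(131)), (282, np.int64(133)), (283, np.int64(133)), (284, np.int64(135)), (285, np.int64(136)), (286, np.int64(137)), (287, np.int64(140)), (288, np.int64(138)), (289, np.int64(138)), (290, np.int64(141)), (291, np.int64(138)), (292, np.int64(139)), (293, np.int64(139)), (294, np.int64(139)), (295, np.int64(142)), (296, np.int64(140)), (297, np.int64(142)), (298, np.int64(142)), (299, np.int64(144))]
```

Emit:
apply_moves --targets '[{"tx": 0,"ty": -0.02,"tz": 0.15,"twist": 0},{"tx": 0.03,"ty": 0,"tz": 0.1,"twist": 0},{"tx": 0,"ty": 0,"tz": 0.05,"twist": 0},{"tx": 0,"ty": 0,"tz": 0,"twist": 0}]'

```text
t: 8.47
eef_pos: [0.5611, -0.3599, 0.1966]
tcp_rot: [0.626, 0.78, -0.0, -0.0]
ft_force: [-2.9, 2.3, 5.8]
grip_width: 0.021
grasp_force: 38.5
```

Emit:
apply_moves --targets '[{"tx": 0,"ty": 0,"tz": 0,"twist": 0},{"tx": 0,"ty": 0,"tz": 0,"twist": 0},{"tx": 0,"ty": 0,"tz": 0,"twist": 0}]' --jaw -0.34

```text
t: 8.72
eef_pos: [0.5589, -0.3606, 0.1964]
tcp_rot: [0.626, 0.78, -0.002, -0.003]
ft_force: [-16.5, 0.2, 12.2]
grip_width: 0.0278
grasp_force: 9.3
```

Emit:
apply_moves --targets '[{"tx": 0,"ty": 0,"tz": -0.4,"twist": 0},{"tx": 0,"ty": 0,"tz": -0.8,"twist": 0},{"tx": 0,"ty": 0,"tz": -1,"twist": 0},{"tx": 0,"ty": 0,"tz": -1,"twist": 0},{"tx": 0,"ty": 0,"tz": -0.8,"twist": 0}]'

```text
t: 9.13
eef_pos: [0.5614, -0.36, 0.298]
tcp_rot: [0.626, 0.78, 0.0, 0.001]
ft_force: [0.6, -0.8, 0.3]
grip_width: 0.0279
grasp_force: 0.0
```

```bash
cat > f.py <<'E'
from fit import *
import sys
w=snapshot("wrist");o=readout.get_obs();p=o['eef_pos'];print(o['t'],p,yaw(),o['grip_width'],o['ft_force'])
for q in("relay_a","socket_left","socket_right"):
    for e in spotter.tip_of(w,q)[:3]: print(q,round(e["p"],2),np.round(e["centre"],1),at_z(w,e["centre"],.007,True))
cv2.imwrite("pics/%s.png"%sys.argv[1],np.ascontiguousarray(w["color"][:,:,::-1]))
E
python3 f.py w5
```

```text
9.1833 [ 0.5626 -0.3608  0.3027] 102.51512209881251 0.02828766009714698 [ 2.2725 -1.0471  3.1986]
relay_a 0.74 [315.5 237.1] [ 0.5613 -0.3632  0.007 ]
socket_left 0.93 [313.9 104.3] [ 0.5397 -0.2709  0.007 ]
```

View pics/w5.png

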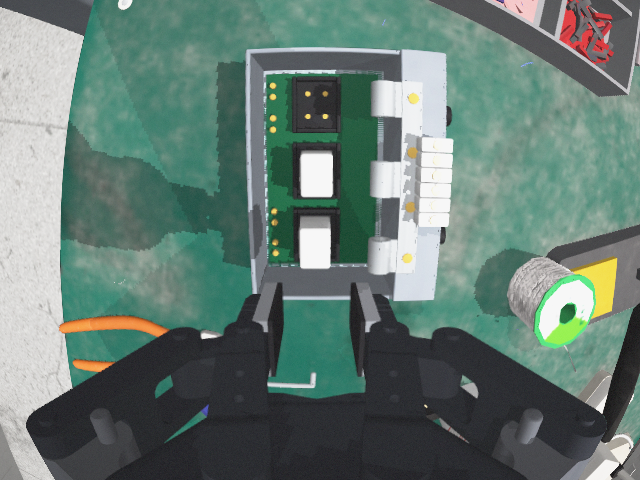

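```bash
cat > g.py <<'E'
from fit import *
w=snapshot("wrist")
a=np.radians(12.6);Rb=np.array([[np.cos(a),-np.sin(a)],[np.sin(a),np.cos(a)]]);b=np.array([.5678,-.3119])
loc=lambda P:(Rb.T@(P[:2]-b)-[-.017,0])*1000
for px in((316,172),(315,256)):
  for thr in(190,):
    g=w["color"].min(2);u,v=px;m=np.zeros(g.shape,np.uint8);m[v-32:v+32,u-25:u+25]=(g[v-32:v+32,u-25:u+25]>thr)*255
    c=max(cv2.findContours(m,0,2)[0],key=cv2.contourArea);x,y,W,H=cv2.boundingRect(c);print(thr,(x,y,W,H),cv2.minAreaRect(c))
    for z in(.045,.050): print(z,loc(at_z(w,(x,y+H/2),z,True)),loc(at_z(w,(x+W,y+H/2),z,True)),loc(at_z(w,(x+W/2,y),z,True)),loc(at_z(w,(x+W/2,y+H),z,True)))
print(w["color"][205:275:2,315].mean(1).astype(int))
E
python3 g.py
```

```text
190 (301, 154, 32, 44) ((316.5, 175.5), (43.0, 31.0), 90.0)
0.045 [-9.2238 -0.2049] [ 9.8284 -0.2235] [ 0.3102 12.9179] [  0.2919 -13.5465]
0.05 [-9.0299  0.2846] [9.5915 0.2664] [ 0.2885 13.1106] [  0.2706 -12.7554]
190 (300, 228, 32, 42) ((315.0487976074219, 248.85397338867188), (40.90688705444336, 30.989267349243164), 88.49256896972656)
0.045 [-10.2969 -45.5348] [  9.6081 -45.5676] [ -0.33   -32.1207] [ -0.3609 -59.4418]
0.05 [-10.0788 -44.0205] [  9.3762 -44.0525] [ -0.3372 -30.9096] [ -0.3674 -57.613 ]
[ 78  69  40  60  61  43 116 139 141 149 151 157 209 247 247 247 247 247
 247 247 247 247 247 247 247 247 247 247 247 247 247 247 208  96  98]
```

```bash
cat > g2.py <<'E'
from fit import *
s=snapshot("side");t=snapshot("top")
a=np.radians(12.6);Rb=np.array([[np.cos(a),-np.sin(a)],[np.sin(a),np.cos(a)]]);b=np.array([.5678,-.3119])
W=lambda x,y,z:np.r_[b+Rb@[x-.017,y],z]
for z in(.045,.050): print(z,[np.round(proj(s,W(i*.0095,-.046+j*.013,z)),1).tolist() for i,j in((-1,-1),(1,-1),(1,1),(-1,1))],[np.round(proj(t,W(i*.0095,-.046+j*.013,z)),1).tolist() for i,j in((-1,-1),(1,-1),(1,1),(-1,1))])
print("fixed",[np.round(proj(s,W(i*.0095,j*.013,.045)),1).tolist() for i,j in((-1,-1),(1,-1),(1,1),(-1,1))])
c1=s["color"][270:340,310:410];c2=t["color"][170:245,330:430]
f=lambda c:cv2.resize(np.ascontiguousarray(c[:,:,::-1]),None,fx=4,fy=4,interpolation=cv2.INTER_CUBIC)[:280]
cv2.imwrite("pics/x6.png",np.hstack([f(c1),f(c2)]))
E
python3 g2.py
```

```text
0.045 [[359.2, 307.9], [368.1, 305.5], [361.9, 298.4], [353.2, 300.7]] [[408.5, 210.8], [406.1, 201.7], [393.5, 204.8], [395.9, 214.0]]
0.05 [[359.3, 305.7], [368.2, 303.3], [362.0, 296.2], [353.2, 298.5]] [[409.0, 210.5], [406.6, 201.3], [393.9, 204.5], [396.3, 213.7]]
fixed [[348.7, 295.3], [357.4, 293.1], [351.6, 286.5], [343.1, 288.6]]
```

View pics/x6.png

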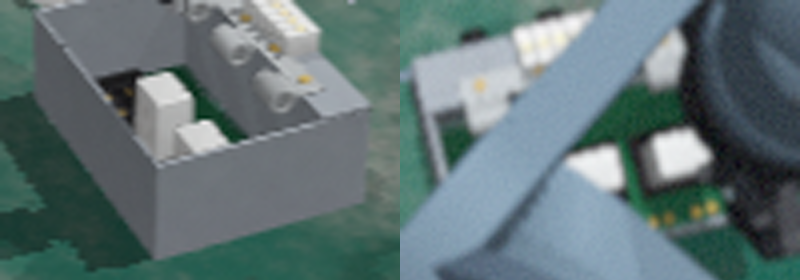

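Emit:
apply_moves --targets '[{"tx": 0,"ty": 0,"tz": 0,"twist": 0},{"tx": 0,"ty": 0,"tz": 0.9,"twist": 0},{"tx": 0,"ty": 0,"tz": 0.9,"twist": 0},{"tx": 0,"ty": 0,"tz": 0.9,"twist": 0},{"tx": 0,"ty": 0,"tz": 0.3,"twist": 0},{"tx": 0,"ty": 0,"tz": 0.2,"twist": 0},{"tx": 0,"ty": 0,"tz": 0.15,"twist": 0},{"tx": 0,"ty": 0,"tz": 0,"twist": 0}]' --jaw -1

```text
t: 10.15
eef_pos: [0.5622, -0.3598, 0.2192]
tcp_rot: [0.626, 0.78, 0.0, 0.0]
ft_force: [-12.2, 13.4, 41.1]
grip_width: -0.0002
grasp_force: 19.2
```

```bash
python3 -c "
from pl import *
P,Y=plan([.56,-.36,.28])
P,Y=plan([.45,-.25,.28],120,None,P,Y)
P,Y=plan([.3985,-.1818,.23],134.6,None,P,Y)"
```

```text
[{"tx":0.0,"ty":-0.03,"tz":-0.81,"twist":-0.0},{"tx":0.01,"ty":-0.03,"tz":-0.81,"twist":-0.0},{"tx":0.0,"ty":-0.03,"tz":-0.81,"twist":-0.0}]
end [ 0.56 -0.36  0.28] 102.55
[{"tx":0.75,"ty":-0.48,"tz":-0.0,"twist":-0.62},{"tx":0.77,"ty":-0.44,"tz":-0.0,"twist":-0.62},{"tx":0.79,"ty":-0.41,"tz":-0.0,"twist":-0.62},{"tx":0.81,"ty":-0.38,"tz":-0.0,"twist":-0.63},{"tx":0.82,"ty":-0.34,"tz":-0.0,"twist":-0.62},{"tx":0.83,"ty":-0.3,"tz":-0.0,"twist":-0.63},{"tx":0.85,"ty":-0.27,"tz":-0.0,"twist":-0.62}]
end [ 0.4499 -0.25    0.28  ] 119.99
[{"tx":0.68,"ty":-0.08,"tz":0.4,"twist":-0.73},{"tx":0.68,"ty":-0.05,"tz":0.4,"twist":-0.73},{"tx":0.68,"ty":-0.01,"tz":0.4,"twist":-0.73},{"tx":0.68,"ty":0.02,"tz":0.4,"twist":-0.73},{"tx":0.69,"ty":0.05,"tz":0.4,"twist":-0.73}]
end [ 0.3985 -0.1818  0.23  ] 134.59
```

Emit:
apply_moves --targets '[{"tx": 0,"ty": 0,"tz": -0.8,"twist": 0},{"tx": 0,"ty": 0,"tz": -1,"twist": 0},{"tx": 0,"ty": 0,"tz": -1,"twist": 0},{"tx": 0.75,"ty": -0.5,"tz": 0,"twist": -0.6},{"tx": 0.8,"ty": -0.45,"tz": 0,"twist": -0.6},{"tx": 0.8,"ty": -0.4,"tz": 0,"twist": -0.6},{"tx": 0.8,"ty": -0.4,"tz": 0,"twist": -0.6},{"tx": 0.8,"ty": -0.35,"tz": 0,"twist": -0.6},{"tx": 0.85,"ty": -0.3,"tz": 0,"twist": -0.65},{"tx": 0.85,"ty": -0.25,"tz": 0,"twist": -0.65}]' --jaw -0.15

```text
t: 10.98
eef_pos: [0.4499, -0.248, 0.2826]
tcp_rot: [0.501, 0.865, 0.0, -0.0]
ft_force: [1.0, 0.5, -0.3]
grip_width: 0.0364
grasp_force: 0.0
```

Emit:
apply_moves --targets '[{"tx": 0.7,"ty": -0.1,"tz": 0.4,"twist": -0.75},{"tx": 0.7,"ty": -0.05,"tz": 0.4,"twist": -0.75},{"tx": 0.7,"ty": 0,"tz": 0.4,"twist": -0.75},{"tx": 0.7,"ty": 0,"tz": 0.4,"twist": -0.7},{"tx": 0.7,"ty": 0.05,"tz": 0.4,"twist": -0.7},{"tx": 0,"ty": 0,"tz": 0,"twist": 0}]'

```text
t: 11.48
eef_pos: [0.3951, -0.176, 0.2303]
tcp_rot: [0.387, 0.922, 0.001, -0.003]
ft_force: [-1.1, -0.5, -0.4]
grip_width: 0.0362
grasp_force: 0.0
```

```bash
python3 -c "
from fit import *
w=snapshot('wrist');o=readout.get_obs();print(o['t'],o['eef_pos'],yaw(),o['grip_width'])
for e in spotter.tip_of(w,'relay_a')[:2]: print(e['p'],e['centre'],at_z(w,e['centre'],0,True)); 
u=proj(w,[.3985,-.1818,.038],True);print(u,relayfit(w,u,thr=190,w=45))
plan([.3985,-.1818,.192],134.6)"
```

```text
11.5333 [ 0.3965 -0.1777  0.2317] 134.31052377703372 0.036292401385456134
0.79 [313.5, 272.7] [ 0.3977 -0.1816 -0.    ]
(np.float64(314.0586281486653), np.float64(301.30154400113474)) ((397.8790283203125, -181.6471405029297), [np.float32(18.95766), np.float32(25.923952)], np.float32(44.82625), np.uint8(247))
[{"tx":-0.05,"ty":-0.03,"tz":0.82,"twist":-0.04},{"tx":-0.05,"ty":-0.03,"tz":0.81,"twist":-0.05}]
end [ 0.3984 -0.1818  0.1921] 134.61
```

Emit:
apply_moves --targets '[{"tx": -0.1,"ty": -0.07,"tz": 0.3,"twist": -0.1},{"tx": -0.05,"ty": 0,"tz": 0.6,"twist": 0},{"tx": 0,"ty": 0,"tz": 0.7,"twist": 0},{"tx": 0,"ty": 0,"tz": 0,"twist": 0}]'

```text
t: 11.92
eef_pos: [0.3988, -0.1834, 0.1907]
tcp_rot: [0.386, 0.923, 0.0, -0.001]
ft_force: [0.4, 0.5, 0.1]
grip_width: 0.0359
grasp_force: 0.0
```

Emit:
apply_moves --targets '[{"tx": 0,"ty": 0,"tz": 0,"twist": 0},{"tx": 0,"ty": 0,"tz": 0,"twist": 0},{"tx": 0,"ty": 0,"tz": 0,"twist": 0},{"tx": 0,"ty": 0,"tz": 0,"twist": 0}]' --jaw -1 --grip_force 25

```text
t: 12.25
eef_pos: [0.3994, -0.1833, 0.1935]
tcp_rot: [0.385, 0.923, -0.0, 0.001]
ft_force: [0.8, -0.0, -0.5]
grip_width: 0.0208
grasp_force: 29.5
```

```bash
python3 -c "
from pl import *
o=readout.get_obs();print(o['t'],o['eef_pos'],yaw(),o['grip_width'])
P,Y=plan([.41,-.19,.275])
P,Y=plan([.5414,-.2708,.275],102.5,None,P,Y)"
```

```text
12.25 [ 0.39944897 -0.18329049  0.19353385] 134.69434776299067 0.02082910583018603
[{"tx":-0.12,"ty":0.03,"tz":-0.81,"twist":-0.0},{"tx":-0.12,"ty":0.03,"tz":-0.82,"twist":-0.0},{"tx":-0.12,"ty":0.03,"tz":-0.81,"twist":-0.0},{"tx":-0.13,"ty":0.02,"tz":-0.82,"twist":-0.0}]
end [ 0.41   -0.1901  0.275 ] 134.69
[{"tx":-0.67,"ty":0.16,"tz":0.0,"twist":0.89},{"tx":-0.65,"ty":0.2,"tz":0.0,"twist":0.89},{"tx":-0.64,"ty":0.24,"tz":0.0,"twist":0.9},{"tx":-0.62,"ty":0.29,"tz":0.0,"twist":0.89},{"tx":-0.61,"ty":0.32,"tz":0.0,"twist":0.9},{"tx":-0.58,"ty":0.36,"tz":0.0,"twist":0.89},{"tx":-0.56,"ty":0.4,"tz":0.0,"twist":0.9},{"tx":-0.53,"ty":0.43,"tz":0.0,"twist":0.89},{"tx":-0.51,"ty":0.46,"tz":0.0,"twist":0.9}]
end [ 0.5414 -0.2708  0.275 ] 102.49
```

Emit:
apply_moves --targets '[{"tx": -0.1,"ty": 0,"tz": -0.8,"twist": 0},{"tx": -0.1,"ty": 0,"tz": -0.8,"twist": 0},{"tx": -0.1,"ty": 0,"tz": -0.8,"twist": 0},{"tx": -0.7,"ty": 0.15,"tz": -0.8,"twist": 0.9},{"tx": -0.7,"ty": 0.2,"tz": 0,"twist": 0.9},{"tx": -0.7,"ty": 0.25,"tz": 0,"twist": 0.9},{"tx": -0.65,"ty": 0.3,"tz": 0,"twist": 0.9},{"tx": -0.65,"ty": 0.3,"tz": 0,"twist": 0.9},{"tx": -0.6,"ty": 0.35,"tz": 0,"twist": 0.9},{"tx": -0.6,"ty": 0.4,"tz": 0,"twist": 0.9},{"tx": -0.55,"ty": 0.4,"tz": 0,"twist": 0.85},{"tx": -0.5,"ty": 0.45,"tz": 0,"twist": 0.9}]'

```text
t: 13.25
eef_pos: [0.5388, -0.2759, 0.2733]
tcp_rot: [0.627, 0.779, -0.0, 0.0]
ft_force: [-0.8, 0.0, -0.6]
grip_width: 0.0208
grasp_force: 29.5
```

Emit:
apply_moves --targets '[{"tx": 0,"ty": 0,"tz": 0,"twist": 0}]'

```text
t: 13.33
eef_pos: [0.5399, -0.2769, 0.2738]
tcp_rot: [0.627, 0.779, 0.0, 0.002]
ft_force: [-0.2, 0.9, 0.0]
grip_width: 0.021
grasp_force: 29.5
```

```bash
cat > i.py <<'E'
from fit import *
w=snapshot("wrist")
o=readout.get_obs();p=o['eef_pos'];print(o['t'],p,yaw(),o['grip_width'],o['ft_force'])
for q,z in(("socket_left",.007),("relay_b",p[2]-.193)):
    for e in spotter.tip_of(w,q)[:3]: print(q,round(e["p"],2),np.round(e["centre"],1),at_z(w,e["centre"],z,True))
plan([.5418,-.2727,.222],102.5)
E
python3 i.py
```

```text
13.3833 [ 0.5387 -0.2759  0.2733] 102.55349787354484 0.02116339171333603 [ 0.4984 -0.0923 -0.963 ]
socket_left 0.81 [322.  233.5] [ 0.5426 -0.271   0.007 ]
relay_b 0.9 [319.6 353.7] [ 0.5499 -0.3153  0.0803]
relay_b 0.73 [315.6 279.8] [ 0.539  -0.2753  0.0803]
[{"tx":0.02,"ty":0.06,"tz":0.67,"twist":0.01},{"tx":0.01,"ty":0.06,"tz":0.68,"twist":0.01},{"tx":0.02,"ty":0.07,"tz":0.67,"twist":0.01}]
end [ 0.5418 -0.2726  0.2221] 102.49
```

Emit:
apply_moves --targets '[{"tx": 0.1,"ty": 0.1,"tz": 0.5,"twist": 0},{"tx": 0.05,"ty": 0,"tz": 0.6,"twist": 0},{"tx": 0,"ty": 0,"tz": 0.6,"twist": 0},{"tx": 0,"ty": 0,"tz": 0.3,"twist": 0},{"tx": 0,"ty": 0,"tz": 0,"twist": 0}]'

```text
t: 13.9
eef_pos: [0.5383, -0.2698, 0.2199]
tcp_rot: [0.626, 0.78, -0.0, -0.003]
ft_force: [-1.1, -0.5, -1.0]
grip_width: 0.0207
grasp_force: 29.5
```

```bash
python3 i.py
```

```text
13.95 [ 0.5389 -0.2704  0.2213] 102.534831598196 0.020750647183129117 [-0.1608  0.0101  0.2   ]
relay_b 0.62 [316.8 279.9] [ 0.5365 -0.2664  0.0283]
relay_b 0.54 [349.6 340.8] [ 0.5597 -0.2951  0.0283]
[{"tx":-0.08,"ty":0.07,"tz":0.05,"twist":0.01}]
end [ 0.5419 -0.2727  0.2219] 102.48
```

Emit:
apply_moves --targets '[{"tx": -0.08,"ty": 0.1,"tz": 0,"twist": 0},{"tx": 0,"ty": 0,"tz": 0.3,"twist": 0},{"tx": 0,"ty": 0,"tz": 0.3,"twist": 0},{"tx": 0,"ty": 0,"tz": 0.2,"twist": 0},{"tx": 0,"ty": 0,"tz": 0.1,"twist": 0},{"tx": 0,"ty": 0,"tz": 0,"twist": 0}]'

```text
t: 14.55
eef_pos: [0.5423, -0.2724, 0.1998]
tcp_rot: [0.626, 0.78, -0.0, -0.001]
ft_force: [-1.2, 1.0, 1.4]
grip_width: 0.0209
grasp_force: 29.8
```

Emit:
apply_moves --targets '[{"tx": 0,"ty": 0,"tz": 0,"twist": 0},{"tx": 0,"ty": 0,"tz": 0,"twist": 0},{"tx": 0,"ty": 0,"tz": 0,"twist": 0}]' --jaw -0.38

```text
t: 14.8
eef_pos: [0.5425, -0.2725, 0.1999]
tcp_rot: [0.626, 0.78, 0.0, -0.0]
ft_force: [-0.3, -0.0, -0.5]
grip_width: 0.0264
grasp_force: 0.0
```

Emit:
apply_moves --targets '[{"tx": 0,"ty": 0,"tz": -0.4,"twist": 0},{"tx": 0,"ty": 0,"tz": -0.8,"twist": 0},{"tx": 0,"ty": 0,"tz": -1,"twist": 0},{"tx": 0,"ty": 0,"tz": -1,"twist": 0},{"tx": 0,"ty": 0,"tz": -0.8,"twist": 0}]'

```text
t: 15.22
eef_pos: [0.5428, -0.2727, 0.3029]
tcp_rot: [0.626, 0.78, 0.0, 0.001]
ft_force: [0.2, 0.2, 0.1]
grip_width: 0.0266
grasp_force: 0.0
```

```bash
cat > j.py <<'E'
from fit import *
w=snapshot("wrist");o=readout.get_obs();p=o['eef_pos'];print(o['t'],p,yaw(),o['grip_width'],o['ft_force'])
x=[np.round(proj(w,[*c,.045],True)) for c in((.5414,-.2708),(.5515,-.3157),(.5614,-.3606))];print(x)
for u in x:
  try: print(relayfit(w,u,z=.045,thr=190,w=32))
  except Exception as e: print(e)
cv2.imwrite("pics/w7.png",np.ascontiguousarray(w["color"][:,:,::-1]))
P,Y=plan([.5,-.06,.4])
E
python3 j.py
```

```text
15.2667 [ 0.544  -0.2735  0.3073] 102.51408570447838 0.026527279939316962 [ 2.3569 -1.2876  2.9038]
[array([315., 242.]), array([315., 308.]), array([315., 363.])]
((541.5117797851562, -270.173828125), [np.float32(18.701942), np.float32(26.45117)], np.float32(12.487389), np.uint8(247))
((551.116455078125, -315.00103759765625), [np.float32(18.926514), np.float32(25.670168)], np.float32(13.287933), np.uint8(247))
((560.3509521484375, -360.3448791503906), [np.float32(18.996046), np.float32(26.13734)], np.float32(12.543983), np.uint8(247))
[{"tx":0.87,"ty":0.01,"tz":-0.37,"twist":-0.0},{"tx":0.87,"ty":0.01,"tz":-0.37,"twist":-0.0},{"tx":0.87,"ty":0.01,"tz":-0.37,"twist":-0.0},{"tx":0.87,"ty":0.01,"tz":-0.37,"twist":-0.0},{"tx":0.87,"ty":0.02,"tz":-0.37,"twist":-0.0},{"tx":0.87,"ty":0.01,"tz":-0.37,"twist":-0.0},{"tx":0.87,"ty":0.02,"tz":-0.37,"twist":-0.0},{"tx":0.88,"ty":0.01,"tz":-0.37,"twist":-0.0},{"tx":0.87,"ty":0.02,"tz":-0.37,"twist":-0.0},{"tx":0.88,"ty":0.01,"tz":-0.38,"twist":-0.0}]
end [ 0.4999 -0.06    0.4   ] 102.51
```

View pics/w7.png

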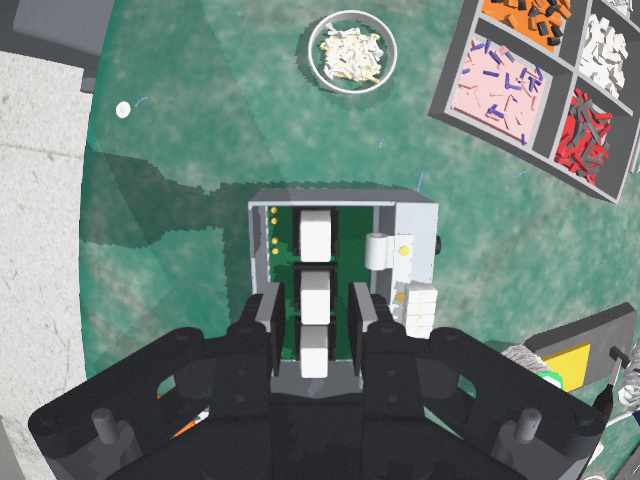

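Emit:
apply_moves --targets '[{"tx": 0.9,"ty": 0,"tz": -0.4,"twist": 0},{"tx": 0.9,"ty": 0,"tz": -0.4,"twist": 0},{"tx": 0.9,"ty": 0,"tz": -0.4,"twist": 0},{"tx": 0.9,"ty": 0,"tz": -0.4,"twist": 0},{"tx": 0.9,"ty": 0,"tz": -0.4,"twist": 0},{"tx": 0.9,"ty": 0,"tz": -0.4,"twist": 0},{"tx": 0.9,"ty": 0,"tz": -0.4,"twist": 0},{"tx": 0.9,"ty": 0,"tz": -0.4,"twist": 0},{"tx": 0.9,"ty": 0,"tz": -0.4,"twist": 0},{"tx": 0.9,"ty": 0,"tz": 0,"twist": 0},{"tx": 0,"ty": 0,"tz": 0,"twist": 0}]' --jaw -0.15

```text
t: 16.18
eef_pos: [0.493, -0.0499, 0.3915]
tcp_rot: [0.625, 0.781, 0.001, 0.0]
ft_force: [0.0, 1.4, 0.1]
grip_width: 0.036
grasp_force: 0.0
```

```bash
cat > k.py <<'E'
from fit import *
w=snapshot("wrist");save(w,"w8");o=readout.get_obs();p=o['eef_pos'];print(o['t'],p,yaw(),o['grip_width'])
for q,z in dict(lid_rail=.106,relay_lid=.014,lid_knuckle_left=.014,lid_knuckle_right=.014,lid_rack=0).items():
    for e in spotter.tip_of(w,q)[:2]: print(q,round(e["p"],2),np.round(e["centre"],1),at_z(w,e["centre"],z,True))
u=proj(w,[.5173,.052,.106],True);print(u)
E
python3 k.py
```

```text
16.2333 [ 0.4934 -0.0513  0.3911] 102.65835413103368 0.035817650934205664
lid_rail 0.86 [386.3 110.4] [0.5203 0.0468 0.106 ]
lid_knuckle_left 0.56 [374.1  93.5] [0.521  0.0709 0.014 ]
lid_knuckle_right 0.81 [356.5 137.3] [0.5144 0.0265 0.014 ]
lid_knuckle_right 0.22 [362.8 118. ] [0.516  0.0456 0.014 ]
lid_rack 0.79 [362.6 117.8] [0.5173 0.0469 0.    ]
(np.float64(383.77332295563724), np.float64(102.08286093156863))
```

View pics/w8.png

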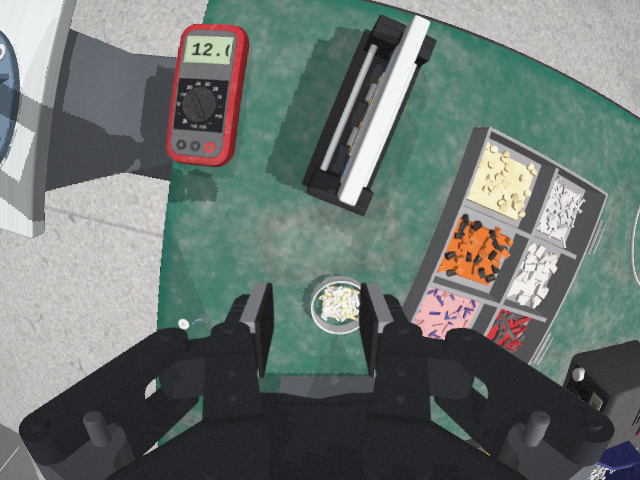

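```bash
cat > l.py <<'E'
from fit import *
w=snapshot("wrist");s=snapshot("side")
I=w["color"][10:215,290:440];J=s["color"][170:260,270:340]
cv2.imwrite("pics/x9.png",np.hstack([cv2.resize(np.ascontiguousarray(I[:,:,::-1]),(410,560),interpolation=2),cv2.resize(np.ascontiguousarray(J[:,:,::-1]),(390,560),interpolation=2)]))
g=w["color"].min(2);m=np.zeros(g.shape,np.uint8);m[10:215,330:440]=(g[10:215,330:440]>205)*255
c=max(cv2.findContours(m,0,cv2.CHAIN_APPROX_NONE)[0],key=cv2.contourArea)[:,0,:]
P=np.array([at_z(w,q,.118,True)[:2] for q in c]).astype(np.float32)*1000
r=cv2.minAreaRect(P);B=cv2.boxPoints(r);print(r,B)
E
python3 l.py
```

```text
((519.1876220703125, 47.70399475097656), (138.2754669189453, 13.331075668334961), 80.98331451416016) [[501.769  -19.5347]
 [514.9354 -21.624 ]
 [536.6062 114.9427]
 [523.4398 117.032 ]]
```

View pics/x9.png

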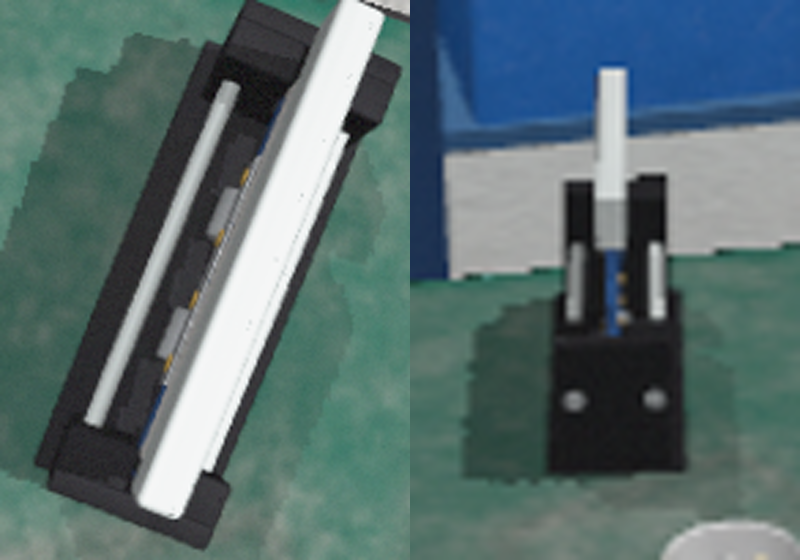

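```bash
python3 -c "
from pl import *
P,Y=plan([.519,.0475,.31],81)"
```

```text
[{"tx":0.62,"ty":0.31,"tz":0.53,"twist":0.89},{"tx":0.64,"ty":0.27,"tz":0.53,"twist":0.89},{"tx":0.66,"ty":0.23,"tz":0.53,"twist":0.89},{"tx":0.67,"ty":0.19,"tz":0.54,"twist":0.9},{"tx":0.68,"ty":0.14,"tz":0.53,"twist":0.89},{"tx":0.68,"ty":0.1,"tz":0.54,"twist":0.9}]
end [0.5189 0.0474 0.31  ] 81.0
```

Emit:
apply_moves --targets '[{"tx": 0.6,"ty": 0.3,"tz": 0.5,"twist": 0.9},{"tx": 0.65,"ty": 0.25,"tz": 0.5,"twist": 0.9},{"tx": 0.65,"ty": 0.25,"tz": 0.5,"twist": 0.9},{"tx": 0.65,"ty": 0.2,"tz": 0.5,"twist": 0.9},{"tx": 0.7,"ty": 0.15,"tz": 0.5,"twist": 0.9},{"tx": 0.7,"ty": 0.1,"tz": 0.5,"twist": 0.9},{"tx": 0,"ty": 0,"tz": 0,"twist": 0}]'

```text
t: 17.17
eef_pos: [0.5187, 0.0498, 0.3123]
tcp_rot: [0.761, 0.648, -0.001, -0.002]
ft_force: [-0.2, -0.1, 0.7]
grip_width: 0.0362
grasp_force: 0.0
```

```bash
cat > m.py <<'E'
from fit import *
w=snapshot("wrist");o=readout.get_obs();p=o['eef_pos'];print(o['t'],p,yaw(),o['grip_width'])
for q,z in dict(lid_rail=.106,lid_knuckle_left=.014,lid_knuckle_right=.014,lid_rack=0).items():
    for e in spotter.tip_of(w,q)[:2]: print(q,round(e["p"],2),np.round(e["centre"],1),at_z(w,e["centre"],z,True))
g=w["color"].min(2);m=((g>205)*255).astype(np.uint8);u=np.array(proj(w,[.519,.0475,.118],True)).astype(int);print(u)
c=[k for k in cv2.findContours(m,0,cv2.CHAIN_APPROX_NONE)[0] if cv2.pointPolygonTest(k,(float(u[0]),float(u[1])),True)>-8]
if c:
    c=max(c,key=cv2.contourArea)[:,0,:];P=np.array([at_z(w,q,.118,True)[:2] for q in c]).astype(np.float32)*1000
    r=cv2.minAreaRect(P);print(r,cv2.boundingRect(c))
plan([.519,.0475,.262],81)
E
python3 m.py
```

```text
17.2167 [0.5189 0.0488 0.3135] 81.01437036314759 0.0364314761045003
lid_rail 0.56 [318.7 280.5] [0.5178 0.0467 0.106 ]
lid_rack 0.98 [316.9 227. ] [0.5172 0.0496 0.    ]
[321 287]
[{"tx":0.0,"ty":-0.01,"tz":0.72,"twist":-0.01},{"tx":0.0,"ty":-0.01,"tz":0.72,"twist":-0.01},{"tx":0.01,"ty":-0.01,"tz":0.72,"twist":-0.01}]
end [0.5189 0.0476 0.2619] 81.02
```

Emit:
apply_moves --targets '[{"tx": 0,"ty": -0.03,"tz": 0.7,"twist": 0},{"tx": -0.03,"ty": 0,"tz": 0.7,"twist": 0},{"tx": 0,"ty": 0,"tz": 0.6,"twist": 0},{"tx": 0,"ty": 0,"tz": 0.05,"twist": 0}]'

```text
t: 17.75
eef_pos: [0.5174, 0.0467, 0.2621]
tcp_rot: [0.761, 0.649, -0.001, -0.001]
ft_force: [-0.9, 0.5, -0.1]
grip_width: 0.0362
grasp_force: 0.0
```

Emit:
apply_moves --targets '[{"tx": 0,"ty": 0,"tz": 0,"twist": 0},{"tx": 0,"ty": 0,"tz": 0,"twist": 0},{"tx": 0,"ty": 0,"tz": 0,"twist": 0},{"tx": 0,"ty": 0,"tz": 0,"twist": 0},{"tx": 0,"ty": 0,"tz": 0,"twist": 0}]' --jaw -1 --grip_force 80

```text
t: 18.17
eef_pos: [0.519, 0.0472, 0.2653]
tcp_rot: [0.761, 0.649, 0.001, 0.001]
ft_force: [-1.2, -1.3, 3.9]
grip_width: 0.0106
grasp_force: 79.3
```

Emit:
apply_moves --targets '[{"tx": 0,"ty": 0,"tz": 0,"twist": 0},{"tx": 0,"ty": 0,"tz": 0,"twist": 0}]'

```text
t: 18.33
eef_pos: [0.519, 0.0472, 0.2653]
tcp_rot: [0.761, 0.649, 0.001, 0.001]
ft_force: [-0.1, -2.6, 6.2]
grip_width: 0.0102
grasp_force: 79.5
```

Emit:
apply_moves --targets '[{"tx": 0,"ty": 0,"tz": -0.3,"twist": 0},{"tx": 0,"ty": 0,"tz": -0.6,"twist": 0},{"tx": 0,"ty": 0,"tz": -0.8,"twist": 0},{"tx": 0,"ty": 0,"tz": -0.8,"twist": 0},{"tx": 0,"ty": 0,"tz": -0.8,"twist": 0},{"tx": 0,"ty": 0,"tz": -0.8,"twist": 0},{"tx": 0,"ty": 0,"tz": -0.8,"twist": 0},{"tx": 0,"ty": 0,"tz": -0.8,"twist": 0},{"tx": 0,"ty": 0,"tz": -0.3,"twist": 0},{"tx": 0,"ty": 0,"tz": 0,"twist": 0}]'

```text
t: 19.17
eef_pos: [0.5188, 0.0476, 0.4162]
tcp_rot: [0.761, 0.649, 0.001, 0.001]
ft_force: [0.4, 0.4, -1.1]
grip_width: 0.0105
grasp_force: 78.6
```

```bash
python3 -c "
from fit import *
o=readout.get_obs();print(o['t'],o['eef_pos'],yaw(),o['grip_width'],o['ft_force'],o['torque'],o['joints'])
s=snapshot('side')
I=cv2.resize(np.ascontiguousarray(s['color'][90:290,220:400,::-1]),None,fx=2.5,fy=2.5,interpolation=2)
cv2.imwrite('pics/x10.png',I)
P,Y=plan([.575,-.3075,.40],-77.5)
"
```

```text
19.1667 [0.5188 0.0476 0.4162] 80.92140256135853 0.010508215808448922 [ 0.4145  0.4268 -1.1342] [-0.0272 -0.0901  0.008 ] [-0.1366  0.0478  1.73    0.0002  1.3597  0.0218]
[{"tx":-0.33,"ty":0.11,"tz":0.01,"twist":0.97},{"tx":-0.33,"ty":0.13,"tz":0.01,"twist":0.97},{"tx":-0.32,"ty":0.15,"tz":0.01,"twist":0.97},{"tx":-0.3,"ty":0.17,"tz":0.01,"twist":0.97},{"tx":-0.29,"ty":0.19,"tz":0.01,"twist":0.97},{"tx":-0.28,"ty":0.21,"tz":0.01,"twist":0.97},{"tx":-0.26,"ty":0.23,"tz":0.01,"twist":0.97},{"tx":-0.25,"ty":0.25,"tz":0.01,"twist":0.97},{"tx":-0.23,"ty":0.27,"tz":0.02,"twist":0.96},{"tx":-0.21,"ty":0.28,"tz":0.01,"twist":0.97},{"tx":-0.19,"ty":0.29,"tz":0.02,"twist":0.96},{"tx":-0.17,"ty":0.31,"tz":0.01,"twist":0.97}]
[{"tx":-0.15,"ty":0.32,"tz":0.02,"twist":0.96},{"tx":-0.13,"ty":0.33,"tz":0.01,"twist":0.97},{"tx":-0.11,"ty":0.33,"tz":0.02,"twist":0.96},{"tx":-0.08,"ty":0.34,"tz":0.01,"twist":0.97},{"tx":-0.06,"ty":0.35,"tz":0.02,"twist":0.96},{"tx":-0.04,"ty":0.35,"tz":0.01,"twist":0.97},{"tx":-0.01,"ty":0.35,"tz":0.02,"twist":0.96},{"tx":0.01,"ty":0.35,"tz":0.01,"twist":0.97},{"tx":0
[... 276 characters left out ...]
ty":0.31,"tz":0.02,"twist":0.96},{"tx":0.19,"ty":0.29,"tz":0.01,"twist":0.97},{"tx":0.21,"ty":0.28,"tz":0.02,"twist":0.96},{"tx":0.23,"ty":0.27,"tz":0.01,"twist":0.97},{"tx":0.24,"ty":0.25,"tz":0.02,"twist":0.96},{"tx":0.26,"ty":0.23,"tz":0.01,"twist":0.97},{"tx":0.28,"ty":0.22,"tz":0.02,"twist":0.96},{"tx":0.29,"ty":0.2,"tz":0.01,"twist":0.97},{"tx":0.3,"ty":0.18,"tz":0.02,"twist":0.96},{"tx":0.31,"ty":0.16,"tz":0.01,"twist":0.97}]
[{"tx":0.32,"ty":0.13,"tz":0.02,"twist":0.96},{"tx":0.33,"ty":0.11,"tz":0.01,"twist":0.97},{"tx":0.34,"ty":0.09,"tz":0.02,"twist":0.96},{"tx":0.34,"ty":0.07,"tz":0.01,"twist":0.97},{"tx":0.35,"ty":0.04,"tz":0.02,"twist":0.96}]
end [ 0.5751 -0.3075  0.3999] -77.49
```

```bash
python3 -c "
from fit import *
p=readout.get_obs()['eef_pos'];a=np.radians(-9);ex=np.r_[np.cos(a),np.sin(a),0];ey=np.r_[-np.sin(a),np.cos(a),0]
for n in('top','side'):
  s=snapshot(n)
  for z in(.03,.05,.065):
    for y in(-.06,-.03,0,.03,.06):
      P=p-[0,0,.2513]+[0,0,z]-.002*ex+y*ey;u=np.round(proj(s,P)).astype(int);print(n,z,y,u,s['color'][u[1],u[0]] if 0<=u[0]<640 and 0<=u[1]<480 else None)
"
```

```text
top 0.03 -0.06 [208 235] [37 41 48]
top 0.03 -0.03 [191 232] [211 219 219]
top 0.03 0 [173 230] [200 206 208]
top 0.03 0.03 [155 228] [110 115 118]
top 0.03 0.06 [137 225] [52 54 56]
top 0.05 -0.06 [205 234] [61 68 73]
top 0.05 -0.03 [187 232] [190 197 197]
top 0.05 0 [169 229] [182 188 188]
top 0.05 0.03 [151 227] [25 28 33]
top 0.05 0.06 [132 224] [60 73 87]
top 0.065 -0.06 [203 233] [101 103 102]
top 0.065 -0.03 [184 231] [209 216 218]
top 0.065 0 [166 228] [164 170 172]
top 0.065 0.03 [147 226] [19 24 24]
top 0.065 0.06 [128 224] [68 82 95]
side 0.03 -0.06 [303 170] [65 75 95]
side 0.03 -0.03 [304 166] [ 43  77 123]
side 0.03 0 [304 161] [ 41  73 120]
side 0.03 0.03 [304 157] [ 42  73 118]
side 0.03 0.06 [304 154] [ 38  69 112]
side 0.05 -0.06 [303 162] [ 40  79 133]
side 0.05 -0.03 [303 158] [ 38  77 132]
side 0.05 0 [303 154] [ 34  61 100]
side 0.05 0.03 [303 150] [146 150 149]
side 0.05 0.06 [304 146] [144 149 148]
side 0.065 -0.06 [303 156] [33 58 98]
side 0.065 -0.03 [303 152] [ 42  81 133]
side 0.065 0 [303 148] [145 149 148]
side 0.065 0.03 [303 144] [141 146 145]
side 0.065 0.06 [303 140] [194 199 198]
```

Emit:
apply_moves --targets '[{"tx": -0.35,"ty": 0.1,"tz": 0,"twist": 0.95},{"tx": -0.35,"ty": 0.15,"tz": 0,"twist": 0.95},{"tx": -0.3,"ty": 0.15,"tz": 0,"twist": 0.95},{"tx": -0.3,"ty": 0.15,"tz": 0,"twist": 0.95},{"tx": -0.3,"ty": 0.2,"tz": 0,"twist": 0.95},{"tx": -0.3,"ty": 0.2,"tz": 0,"twist": 0.95},{"tx": -0.25,"ty": 0.25,"tz": 0,"twist": 0.95},{"tx": -0.25,"ty": 0.25,"tz": 0,"twist": 0.95},{"tx": -0.25,"ty": 0.25,"tz": 0,"twist": 0.95},{"tx": -0.2,"ty": 0.3,"tz": 0,"twist": 0.95},{"tx": -0.2,"ty": 0.3,"tz": 0,"twist": 0.95},{"tx": -0.15,"ty": 0.3,"tz": 0,"twist": 0.95}]'

```text
t: 20.32
eef_pos: [0.5351, -0.0578, 0.4119]
tcp_rot: [0.953, 0.302, -0.001, -0.001]
ft_force: [-0.2, -0.1, -1.7]
grip_width: 0.0104
grasp_force: 78.6
```

Emit:
apply_moves --targets '[{"tx": -0.15,"ty": 0.3,"tz": 0,"twist": 0.95},{"tx": -0.15,"ty": 0.3,"tz": 0,"twist": 0.95},{"tx": -0.1,"ty": 0.35,"tz": 0,"twist": 0.95},{"tx": -0.1,"ty": 0.35,"tz": 0,"twist": 0.95},{"tx": -0.05,"ty": 0.35,"tz": 0,"twist": 0.95},{"tx": -0.05,"ty": 0.35,"tz": 0,"twist": 0.95},{"tx": 0,"ty": 0.35,"tz": 0,"twist": 0.95},{"tx": 0,"ty": 0.35,"tz": 0,"twist": 0.95},{"tx": 0.05,"ty": 0.35,"tz": 0,"twist": 0.95},{"tx": 0.05,"ty": 0.35,"tz": 0,"twist": 0.95},{"tx": 0.1,"ty": 0.35,"tz": 0,"twist": 0.95},{"tx": 0.1,"ty": 0.35,"tz": 0,"twist": 0.95}]'

```text
t: 21.32
eef_pos: [0.5536, -0.1619, 0.4117]
tcp_rot: [0.996, -0.091, -0.002, -0.001]
ft_force: [-0.2, -0.0, -0.6]
grip_width: 0.0101
grasp_force: 78.6
```

```bash
python3 -c "
from fit import *
o=readout.get_obs();print(o['t'],o['eef_pos'],yaw())
P,Y=plan([.57,-.3075,.41],-77.5)
"
```

```text
21.3167 [ 0.5536 -0.1619  0.4117] -10.482507373936304
[{"tx":0.09,"ty":0.31,"tz":0.0,"twist":0.93},{"tx":0.12,"ty":0.3,"tz":0.0,"twist":0.93},{"tx":0.13,"ty":0.3,"tz":0.0,"twist":0.93},{"tx":0.15,"ty":0.29,"tz":0.0,"twist":0.93},{"tx":0.17,"ty":0.28,"tz":0.0,"twist":0.93},{"tx":0.19,"ty":0.26,"tz":0.01,"twist":0.93},{"tx":0.21,"ty":0.25,"tz":0.0,"twist":0.93},{"tx":0.22,"ty":0.24,"tz":0.01,"twist":0.93},{"tx":0.24,"ty":0.22,"tz":0.0,"twist":0.93},{"tx":0.25,"ty":0.21,"tz":0.01,"twist":0.93},{"tx":0.26,"ty":0.19,"tz":0.0,"twist":0.93},{"tx":0.28,"ty":0.17,"tz":0.01,"twist":0.93}]
[{"tx":0.29,"ty":0.16,"tz":0.0,"twist":0.93},{"tx":0.3,"ty":0.14,"tz":0.01,"twist":0.93},{"tx":0.3,"ty":0.12,"tz":0.0,"twist":0.93},{"tx":0.31,"ty":0.09,"tz":0.01,"twist":0.93},{"tx":0.32,"ty":0.08,"tz":0.0,"twist":0.94},{"tx":0.32,"ty":0.05,"tz":0.01,"twist":0.93}]
end [ 0.57   -0.3076  0.41  ] -77.48
```

Emit:
apply_moves --targets '[{"tx": 0.1,"ty": 0.3,"tz": 0,"twist": 0.95},{"tx": 0.1,"ty": 0.3,"tz": 0,"twist": 0.95},{"tx": 0.15,"ty": 0.3,"tz": 0,"twist": 0.95},{"tx": 0.15,"ty": 0.3,"tz": 0,"twist": 0.95},{"tx": 0.15,"ty": 0.3,"tz": 0,"twist": 0.95},{"tx": 0.2,"ty": 0.25,"tz": 0,"twist": 0.95},{"tx": 0.2,"ty": 0.25,"tz": 0,"twist": 0.95},{"tx": 0.2,"ty": 0.25,"tz": 0,"twist": 0.95},{"tx": 0.25,"ty": 0.2,"tz": 0,"twist": 0.95},{"tx": 0.25,"ty": 0.2,"tz": 0,"twist": 0.95},{"tx": 0.25,"ty": 0.2,"tz": 0,"twist": 0.95},{"tx": 0.3,"ty": 0.15,"tz": 0,"twist": 0.95}]'

```text
t: 22.32
eef_pos: [0.5642, -0.2585, 0.4115]
tcp_rot: [0.883, -0.47, -0.002, -0.0]
ft_force: [1.0, -1.2, -1.7]
grip_width: 0.0105
grasp_force: 78.6
```

Emit:
apply_moves --targets '[{"tx": 0.3,"ty": 0.15,"tz": 0,"twist": 0.95},{"tx": 0.3,"ty": 0.15,"tz": 0,"twist": 0.9},{"tx": 0.3,"ty": 0.1,"tz": 0,"twist": 0.85},{"tx": 0.3,"ty": 0.1,"tz": 0,"twist": 0.9},{"tx": 0.3,"ty": 0.1,"tz": 0,"twist": 0.9},{"tx": 0.3,"ty": 0.05,"tz": 0,"twist": 0.9},{"tx": 0,"ty": 0,"tz": 0,"twist": 0},{"tx": 0,"ty": 0,"tz": 0,"twist": 0}]'

```text
t: 22.98
eef_pos: [0.5687, -0.3062, 0.412]
tcp_rot: [0.78, -0.625, -0.002, -0.0]
ft_force: [1.0, 0.8, -2.5]
grip_width: 0.0105
grasp_force: 78.6
```

```bash
cat > n.py <<'E'
from fit import *
S={"wrist":snapshot("wrist"),"side":snapshot("side"),"top":snapshot("top")}
o=readout.get_obs();p=o['eef_pos'];print(o['t'],p,yaw(),o['ft_force'])
for q in("lid_rail","lid_knuckle_left","lid_knuckle_right","box_gap_left","box_gap_right","relay_lid"):
    for n,s in S.items():
        z={"lid_r":p[2]-.1593,"lid_k":p[2]-.2513,"relay":p[2]-.2513}.get(q[:5],.06)
        for e in spotter.tip_of(s,q)[:1]: print(q,n,round(e["p"],2),np.round(e["centre"],1),at_z(s,e["centre"],z,n=="wrist"))
print(proj(S["side"],p-[0,0,.2513]),proj(S["wrist"],p-[0,0,.2513],True))
plan([.5873,-.3075,.36],-77.45)
E
python3 n.py
```

```text
23.1333 [ 0.569  -0.3056  0.4131] -77.39832741776902 [-0.9911  0.8604 -1.4993]
lid_rail wrist 0.88 [317.1 314.3] [ 0.5675 -0.3078  0.2538]
lid_rail side 0.84 [359.  191.3] [ 0.5679 -0.3038  0.2538]
lid_rail top 0.8 [389.6 186.2] [ 0.5698 -0.3066  0.2538]
lid_knuckle_left side 0.95 [364.6 240.3] [ 0.5755 -0.3245  0.1618]
lid_knuckle_right side 0.82 [355.1 230.5] [ 0.5675 -0.2815  0.1618]
lid_knuckle_right top 0.87 [366.2 198.5] [ 0.565  -0.2795  0.1618]
box_gap_left wrist 0.75 [292.6 229.1] [ 0.5851 -0.2889  0.06  ]
box_gap_left side 0.93 [359.3 278.1] [ 0.5745 -0.2961  0.06  ]
box_gap_left top 0.59 [363.7 196.8] [ 0.5832 -0.2853  0.06  ]
box_gap_right wrist 0.91 [296.  183.2] [ 0.5906 -0.3298  0.06  ]
box_gap_right side 0.83 [372.6 289.2] [ 0.5901 -0.3405  0.06  ]
box_gap_right top 0.56 [386.6 189.6] [ 0.5962 -0.3308  0.06  ]
relay_lid wrist 0.69 [315.7 251.2] [ 0.5674 -0.3044  0.1618]
relay_lid side 0.61 [359.6 233.7] [ 0.5728 -0.2964  0.1618]
relay_lid top 0.79 [381.3 196.1] [ 0.5685 -0.3059  0.1618]
(np.float64(358.8095067578099), np.float64(236.06745170887913)) (np.float64(313.58788607813807), np.float64(248.75199759105467))
[{"tx":0.07,"ty":-0.23,"tz":0.72,"twist":-0.0},{"tx":0.07,"ty":-0.24,"tz":0.72,"twist":-0.01},{"tx":0.07,"ty":-0.23,"tz":0.72,"twist":-0.0}]
end [ 0.5872 -0.3075  0.3599] -77.46
```

```bash
python3 -c "
from fit import *
p=readout.get_obs()['eef_pos'];a=np.radians(12.6);ex=np.r_[np.cos(a),np.sin(a),0];ey=np.r_[-np.sin(a),np.cos(a),0]
s=snapshot('side')
for z in(.092,.075,.06,.045,.03,.015):
    r=[]
    for y in(-.06,-.04,-.02,0,.02,.04,.06):
      P=p-[0,0,.2513]+[0,0,z]-.002*ex+y*ey;u=np.round(proj(s,P)).astype(int);r.append(s['color'][u[1],u[0]].tolist())
    print(z,r)
"
```

```text
0.092 [[116, 120, 120], [117, 121, 121], [117, 121, 121], [106, 108, 112], [39, 41, 43], [92, 95, 95], [71, 72, 74]]
0.075 [[33, 57, 94], [61, 76, 98], [55, 72, 95], [92, 93, 96], [39, 40, 44], [34, 48, 74], [36, 61, 97]]
0.06 [[32, 56, 93], [33, 56, 93], [34, 58, 95], [34, 59, 95], [35, 62, 101], [37, 63, 102], [35, 62, 101]]
0.045 [[32, 57, 94], [34, 58, 93], [35, 60, 96], [35, 60, 99], [36, 61, 101], [36, 62, 102], [37, 63, 102]]
0.03 [[32, 56, 93], [32, 56, 93], [34, 59, 98], [35, 60, 99], [37, 62, 101], [36, 61, 101], [34, 61, 100]]
0.015 [[34, 57, 94], [31, 55, 91], [34, 59, 96], [34, 60, 99], [34, 60, 98], [37, 63, 102], [35, 62, 100]]
```

Emit:
apply_moves --targets '[{"tx": 0,"ty": 0,"tz": 0,"twist": -0.5},{"tx": 0,"ty": 0,"tz": 0,"twist": -1},{"tx": 0,"ty": 0,"tz": 0,"twist": -1},{"tx": 0,"ty": 0,"tz": 0,"twist": -1},{"tx": 0,"ty": 0,"tz": 0,"twist": -1},{"tx": 0,"ty": 0,"tz": 0,"twist": -1},{"tx": 0,"ty": 0,"tz": 0,"twist": -1},{"tx": 0,"ty": 0,"tz": 0,"twist": -1},{"tx": 0,"ty": 0,"tz": 0,"twist": -1},{"tx": 0,"ty": 0,"tz": 0,"twist": -1},{"tx": 0,"ty": 0,"tz": 0,"twist": -1},{"tx": 0,"ty": 0,"tz": 0,"twist": -1}]'

```text
t: 25.08
eef_pos: [0.569, -0.3062, 0.4139]
tcp_rot: [0.963, -0.27, -0.0, 0.0]
ft_force: [0.2, 0.0, -1.6]
grip_width: 0.0108
grasp_force: 78.6
```

Emit:
apply_moves --targets '[{"tx": 0,"ty": 0,"tz": 0,"twist": -1},{"tx": 0,"ty": 0,"tz": 0,"twist": -1},{"tx": 0,"ty": 0,"tz": 0,"twist": -1},{"tx": 0,"ty": 0,"tz": 0,"twist": -1},{"tx": 0,"ty": 0,"tz": 0,"twist": -1},{"tx": 0,"ty": 0,"tz": 0,"twist": -1},{"tx": 0,"ty": 0,"tz": 0,"twist": -1},{"tx": 0,"ty": 0,"tz": 0,"twist": -1},{"tx": 0,"ty": 0,"tz": 0,"twist": -1},{"tx": 0,"ty": 0,"tz": 0,"twist": -1},{"tx": 0,"ty": 0,"tz": 0,"twist": -1},{"tx": 0,"ty": 0,"tz": 0,"twist": -1}]'

```text
t: 26.08
eef_pos: [0.569, -0.3062, 0.4139]
tcp_rot: [0.989, 0.145, -0.0, -0.0]
ft_force: [0.1, 1.7, -1.2]
grip_width: 0.0104
grasp_force: 78.6
```

Emit:
apply_moves --targets '[{"tx": 0,"ty": 0,"tz": 0,"twist": -1},{"tx": 0,"ty": 0,"tz": 0,"twist": -1},{"tx": 0,"ty": 0,"tz": 0,"twist": -1},{"tx": 0,"ty": 0,"tz": 0,"twist": -1},{"tx": 0,"ty": 0,"tz": 0,"twist": -1},{"tx": 0,"ty": 0,"tz": 0,"twist": -1},{"tx": 0,"ty": 0,"tz": 0,"twist": -1},{"tx": 0,"ty": 0,"tz": 0,"twist": -1},{"tx": 0,"ty": 0,"tz": 0,"twist": -1},{"tx": 0,"ty": 0,"tz": 0,"twist": -1},{"tx": 0,"ty": 0,"tz": 0,"twist": -1},{"tx": 0,"ty": 0,"tz": 0,"twist": -1}]'

```text
t: 27.08
eef_pos: [0.569, -0.3062, 0.4139]
tcp_rot: [0.845, 0.535, -0.0, -0.0]
ft_force: [0.3, -0.5, -1.3]
grip_width: 0.0107
grasp_force: 78.6
```

Emit:
apply_moves --targets '[{"tx": 0,"ty": 0,"tz": 0,"twist": -1},{"tx": 0,"ty": 0,"tz": 0,"twist": -1},{"tx": 0,"ty": 0,"tz": 0,"twist": -1},{"tx": 0,"ty": 0,"tz": 0,"twist": -1},{"tx": 0,"ty": 0,"tz": 0,"twist": -1},{"tx": 0,"ty": 0,"tz": 0,"twist": -1},{"tx": 0,"ty": 0,"tz": 0,"twist": -1},{"tx": 0,"ty": 0,"tz": 0,"twist": -1},{"tx": 0,"ty": 0,"tz": 0,"twist": -1},{"tx": 0,"ty": 0,"tz": 0,"twist": -0.5},{"tx": 0,"ty": 0,"tz": 0,"twist": 0},{"tx": 0,"ty": 0,"tz": 0,"twist": 0}]'

```text
t: 28.08
eef_pos: [0.569, -0.3062, 0.4139]
tcp_rot: [0.626, 0.78, -0.0, -0.0]
ft_force: [0.5, 0.3, -1.3]
grip_width: 0.0104
grasp_force: 78.6
```

```bash
sed -i 's/^plan.*/plan([.5873,-.3075,.36],102.55)/' n.py; cat >> n.py <<'E'
a=np.radians(12.6);ex=np.r_[np.cos(a),np.sin(a),0];ey=np.r_[-np.sin(a),np.cos(a),0]
for z in(.06,.03):
    print([S["side"]['color'][tuple(np.round(proj(S["side"],p-[0,0,.2513]+[0,0,z]-.002*ex+y*ey)).astype(int)[::-1])].tolist() for y in(-.05,0,.05)])
E
python3 n.py
```

```text
28.2333 [ 0.569  -0.3062  0.4139] 102.45214072158961 [ 0.2341  0.5534 -1.6379]
lid_rail wrist 0.62 [319.5 317.1] [ 0.5695 -0.3059  0.2546]
lid_rail side 0.91 [358.7 191.1] [ 0.5671 -0.3046  0.2546]
lid_rail top 0.96 [387.5 187.1] [ 0.5684 -0.3032  0.2546]
lid_knuckle_left wrist 0.33 [318.2 316.1] [ 0.5798 -0.3515  0.1626]
lid_knuckle_left side 0.85 [353.2 229. ] [ 0.565  -0.2759  0.1626]
lid_knuckle_left top 0.57 [367.5 198.2] [ 0.5654 -0.2817  0.1626]
lid_knuckle_right wrist 0.22 [335.9 194.7] [ 0.5727 -0.2705  0.1626]
lid_knuckle_right side 0.7 [360.8 240.1] [ 0.5683 -0.3236  0.1626]
lid_knuckle_right top 0.61 [393.5 195.6] [ 0.5687 -0.327   0.1626]
box_gap_left wrist 0.74 [335.9 196.6] [ 0.5819 -0.2858  0.06  ]
box_gap_left side 0.17 [360.1 321.4] [ 0.5411 -0.4356  0.06  ]
box_gap_left top 0.55 [364.1 198.5] [ 0.5798 -0.286   0.06  ]
box_gap_right wrist 0.6 [333.9 245.1] [ 0.5902 -0.3295  0.06  ]
box_gap_right side 0.95 [370.3 289.5] [ 0.5855 -0.3406  0.06  ]
box_gap_right top 0.6 [383.5 189.1] [ 0.5974 -0.3247  0.06  ]
relay_lid wrist 0.58 [313.7 250. ] [ 0.5671 -0.3072  0.1626]
relay_lid side 0.71 [360.3 232.4] [ 0.5751 -0.2928  0.1626]
relay_lid top 0.93 [379.5 193.7] [ 0.5727 -0.3028  0.1626]
(np.float64(358.9123304361999), np.float64(235.8428724178547)) (np.float64(317.09831371298714), np.float64(249.04505488932216))
[{"tx":-0.07,"ty":0.23,"tz":0.72,"twist":-0.0},{"tx":-0.07,"ty":0.24,"tz":0.72,"twist":-0.01},{"tx":-0.07,"ty":0.23,"tz":0.72,"twist":-0.0}]
end [ 0.5873 -0.3075  0.3599] 102.54
[[136, 135, 134], [138, 137, 135], [143, 141, 140]]
[[123, 125, 128], [100, 107, 121], [100, 107, 120]]
```

```bash
cat > q.py <<'E'
from fit import *
s=snapshot("side");p=readout.get_obs()['eef_pos'];a=np.radians(yaw()-90);ex=np.r_[np.cos(a),np.sin(a),0];ey=np.r_[-np.sin(a),np.cos(a),0]
C=s["color"].astype(float)
def edge(y,x,zs):
    out=[]
    for z in zs:
        u,v=proj(s,p-[0,0,.2513]+[0,0,z]+x*ex+y*ey)
        cols=np.arange(u-6,u+6.01,.1).astype(np.float32);m=np.full_like(cols,v)
        L=np.stack([cv2.remap(s["color"][:,:,k].copy(),cols[None],m[None],cv2.INTER_CUBIC)[0] for k in range(3)],1).astype(float)
        L=cv2.GaussianBlur(L,(1,9),0) if False else L
        g=np.abs(L[10:]-L[:-10]).sum(1);i=g.argmax();w=g[max(0,i-8):i+9];c=cols[5:5+len(g)][max(0,i-8):i+9]
        out.append((z,round(float((w*c).sum()/w.sum()-u),2),int(g.max())))
    return out
print("panel -y end, x=+2",edge(-.07,.002,np.arange(.015,.08,.005)))
print("rail -y end, x=+6",edge(-.07,.006,np.arange(.083,.103,.004)))
print("panel +y end, x=-2",edge(.07,-.002,np.arange(.015,.08,.005)))
u0=np.array(proj(s,p));print("px per mm x",(np.array(proj(s,p+.01*ex))-u0)/10,"y",(np.array(proj(s,p+.01*ey))-u0)/10)
E
python3 q.py
```

```text
panel -y end, x=+2 [(np.float64(0.015), -4.46, 122), (np.float64(0.02), -1.21, 89), (np.float64(0.025), -1.3, 179), (np.float64(0.030000000000000002), 5.18, 120), (np.float64(0.035), -4.07, 131), (np.float64(0.04000000000000001), -4.48, 142), (np.float64(0.045000000000000005), -4.42, 144), (np.float64(0.05), -4.23, 184), (np.float64(0.05500000000000001), -0.9, 206), (np.float64(0.06000000000000001), -1.0, 207), (np.float64(0.065), -4.5, 179), (np.float64(0.07), -4.54, 194), (np.float64(0.07500000000000001), -4.53, 165)]
rail -y end, x=+6 [(np.float64(0.083), -0.87, 59), (np.float64(0.08700000000000001), -0.9, 89), (np.float64(0.09100000000000001), -0.48, 134), (np.float64(0.09500000000000001), -0.56, 88), (np.float64(0.09900000000000002), -0.8, 36)]
panel +y end, x=-2 [(np.float64(0.015), -0.43, 91), (np.float64(0.02), 4.52, 122), (np.float64(0.025), 1.8, 171), (np.float64(0.030000000000000002), -0.04, 142), (np.float64(0.035), -0.11, 137), (np.float64(0.04000000000000001), -0.11, 147), (np.float64(0.045000000000000005), -0.2, 154), (np.float64(0.05), -0.14, 153), (np.float64(0.05500000000000001), -0.18, 155), (np.float64(0.06000000000000001), -0.18, 148), (np.float64(0.065), -0.19, 156), (np.float64(0.07), -0.22, 148), (np.float64(0.07500000000000001), 0.84, 137)]
px per mm x [ 0.53   -0.0635] y [-0.2662 -0.127 ]
```

Emit:
apply_moves --targets '[{"tx": -0.1,"ty": 0.25,"tz": 0.7,"twist": 0},{"tx": -0.1,"ty": 0.25,"tz": 0.7,"twist": 0},{"tx": -0.02,"ty": 0.24,"tz": 0.7,"twist": -0.03},{"tx": 0,"ty": 0,"tz": 0.6,"twist": 0},{"tx": 0,"ty": 0,"tz": 0,"twist": 0},{"tx": 0,"ty": 0,"tz": 0,"twist": 0}]'

```text
t: 29.68
eef_pos: [0.5881, -0.3073, 0.3455]
tcp_rot: [0.625, 0.781, -0.0, -0.001]
ft_force: [0.0, 0.2, -1.8]
grip_width: 0.0107
grasp_force: 78.6
```

```bash
cat > r.py <<'E'
from fit import *
s=snapshot("side");w=snapshot("wrist");o=readout.get_obs();p=o['eef_pos'];print(o['t'],p,yaw(),o['ft_force'])
a=np.radians(yaw()-90);ex=np.r_[np.cos(a),np.sin(a),0];ey=np.r_[-np.sin(a),np.cos(a),0]
def vedge(P,dirv,R=5):
    # sub-pixel residual (px) of strongest edge along image direction dirv near projected P
    u=np.array(proj(s,P));t=np.arange(-R,R+.01,.1);q=(u+np.outer(t,dirv)).astype(np.float32)
    L=np.stack([cv2.remap(s["color"][:,:,k].copy(),q[None,:,0],q[None,:,1],cv2.INTER_CUBIC)[0] for k in range(3)],1).astype(float)
    g=np.abs(L[10:]-L[:-10]).sum(1);i=g.argmax();sl=slice(max(0,i-8),i+9);return round(float((g[sl]*t[5:5+len(g)][sl]).sum()/g[sl].sum()),2)
O=p-[0,0,.2513]
print("rail top far",[vedge(O+[0,0,.104]+.006*ex+y*ey,(0,1)) for y in(-.06,-.05,-.04,.04,.05,.06)])
print("panel bottom ",[vedge(O+[0,0,.0105]-.002*ex+y*ey,(0,1)) for y in(-.065,-.055,-.045,0,.045,.055,.065)])
print("panel +y end",[vedge(O+[0,0,z]-.002*ex+.07*ey,(1,0)) for z in(.03,.04,.05,.06,.07)])
b=np.array([.5678,-.3119,0]);a=np.radians(12.55);bx=np.r_[np.cos(a),np.sin(a),0];by=np.r_[-np.sin(a),np.cos(a),0]
print("box side wall top outer (v)",[vedge(b+x*bx-.075*by+[0,0,.058],(0,1)) for x in(-.05,-.04,-.03,-.02,-.01,0,.01,.02)])
print("front wall outer top",[vedge(b-.057*bx+y*by+[0,0,.058],(1,0)) for y in(-.06,-.04,-.02,0,.02)],"corner edge",[vedge(b-.057*bx-.075*by+[0,0,z],(1,0)) for z in(.015,.025,.035,.045)])
print("box right corner",[vedge(b+.057*bx-.075*by+[0,0,z],(1,0)) for z in(.015,.025,.035,.045)])
print(boxfit([(w,True)],[567.8,-312,12.55]))
plan([.5877,-.3074,.3113],102.55)
E
python3 r.py
```

```text
29.7833 [ 0.5885 -0.3078  0.3478] 102.61897599600351 [ 0.0728  0.1722 -1.8093]
rail top far [2.76, 2.7, -1.28, -4.11, 0.77, -4.16]
panel bottom  [1.43, 1.55, 1.98, 2.5, -4.07, 1.79, 1.68]
panel +y end [0.64, 0.75, -1.88, -0.49, 1.49]
box side wall top outer (v) [0.84, 1.12, 1.27, -2.14, -0.24, -0.13, -4.21, -0.52]
front wall outer top [0.41, 2.97, 2.19, 1.98, -0.12] corner edge [-3.88, 0.33, 0.26, 0.31]
box right corner [0.12, -0.36, 0.1, -1.12]
(array([ 567.7786, -311.5021,   12.9094]), np.float64(187.55558800697327))
[{"tx":0.01,"ty":-0.01,"tz":0.73,"twist":0.01},{"tx":0.01,"ty":-0.02,"tz":0.73,"twist":0.01}]
end [ 0.5877 -0.3075  0.3113] 102.54
```

Emit:
apply_moves --targets '[{"tx": 0,"ty": 0,"tz": 0.3,"twist": 0},{"tx": 0,"ty": 0,"tz": 0.3,"twist": 0},{"tx": 0,"ty": 0,"tz": 0.2,"twist": 0},{"tx": 0,"ty": 0,"tz": 0,"twist": 0},{"tx": 0,"ty": 0,"tz": 0,"twist": 0}]'

```text
t: 30.2
eef_pos: [0.5881, -0.3074, 0.3257]
tcp_rot: [0.625, 0.781, 0.0, -0.001]
ft_force: [0.2, -1.9, -1.2]
grip_width: 0.0105
grasp_force: 78.6
```

Emit:
apply_moves --targets '[{"tx": 0,"ty": 0,"tz": 0.2,"twist": 0},{"tx": 0,"ty": 0,"tz": 0.2,"twist": 0},{"tx": 0,"ty": 0,"tz": 0,"twist": 0},{"tx": 0,"ty": 0,"tz": 0,"twist": 0},{"tx": 0,"ty": 0,"tz": 0,"twist": 0},{"tx": 0,"ty": 0,"tz": 0,"twist": 0}]'

```text
t: 30.7
eef_pos: [0.5884, -0.3076, 0.3167]
tcp_rot: [0.625, 0.781, 0.0, 0.0]
ft_force: [-0.1, -0.4, -2.1]
grip_width: 0.0107
grasp_force: 78.6
```

```bash
python3 r.py; python3 n.py | head -20
```

```text
30.8 [ 0.5884 -0.3076  0.3167] 102.6207828254005 [ 0.5186 -0.0759 -1.491 ]
rail top far [1.18, 0.83, 1.25, -2.57, -4.08, -4.2]
panel bottom  [0.5, 0.33, 2.43, 2.17, 2.2, 2.31, -0.1]
panel +y end [1.18, 1.27, 1.08, 0.97, 0.89]
box side wall top outer (v) [0.83, 1.12, 1.25, -0.71, -0.23, -0.12, -4.2, -0.51]
front wall outer top [-0.25, 1.41, -0.34, 1.99, -0.18] corner edge [-3.93, 0.42, 0.33, 0.25]
box right corner [0.05, -0.3, -0.07, -0.01]
(array([ 568.4605, -309.1626,   10.9636]), np.float64(380.98908162117004))
[{"tx":0.01,"ty":-0.02,"tz":0.22,"twist":0.02}]
end [ 0.5878 -0.3075  0.3112] 102.54
30.95 [ 0.5883 -0.3075  0.3166] 102.6254798328719 [-0.3609  0.191  -1.5651]
lid_rail wrist 0.62 [317.9 317.7] [ 0.5884 -0.3078  0.1573]
lid_rail side 0.93 [370.5 238.4] [ 0.5907 -0.3112  0.1573]
lid_rail top 0.87 [381.  184.3] [ 0.59   -0.3067  0.1573]
lid_knuckle_left side 0.92 [361.8 273.6] [ 0.5815 -0.2886  0.0653]
lid_knuckle_left top 0.72 [359.6 194. ] [ 0.5882 -0.277   0.0653]
lid_knuckle_right side 0.62 [372.4 284. ] [ 0.5924 -0.3303  0.0653]
lid_knuckle_right top 0.62 [387.2 191.5] [ 0.5916 -0.331   0.0653]
box_gap_left wrist 0.18 [314.9 248.2] [ 0.5874 -0.309   0.06  ]
box_gap_left side 0.57 [361.7 276.6] [ 0.5806 -0.2915  0.06  ]
box_gap_left top 0.82 [364.2 197.5] [ 0.5818 -0.2863  0.06  ]
box_gap_right side 0.79 [372.  287.9] [ 0.5902 -0.3358  0.06  ]
box_gap_right top 0.89 [387.1 190.4] [ 0.5946 -0.3317  0.06  ]
relay_lid wrist 0.97 [314.4 246.9] [ 0.5865 -0.3067  0.0653]
relay_lid side 0.89 [365.9 276.4] [ 0.5869 -0.3006  0.0653]
relay_lid top 0.57 [376.4 194. ] [ 0.5873 -0.3098  0.0653]
(np.float64(367.44544761259283), np.float64(278.1385704455894)) (np.float64(316.91274508335954), np.float64(248.74984211472446))
[{"tx":0.01,"ty":-0.02,"tz":-0.87,"twist":0.01},{"tx":0.0,"ty":-0.02,"tz":-0.87,"twist":0.01}]
end [ 0.5873 -0.3075  0.3599] 102.54
[[137, 137, 135], [143, 142, 141], [144, 143, 141]]
```

Emit:
apply_moves --targets '[{"tx": 0,"ty": -0.03,"tz": 0.06,"twist": 0.02},{"tx": 0,"ty": 0,"tz": 0.08,"twist": 0},{"tx": 0,"ty": 0,"tz": 0.08,"twist": 0},{"tx": 0,"ty": 0,"tz": 0,"twist": 0},{"tx": 0,"ty": 0,"tz": 0,"twist": 0},{"tx": 0,"ty": 0,"tz": 0,"twist": 0}]'

```text
t: 32.35
eef_pos: [0.5876, -0.3077, 0.3109]
tcp_rot: [0.626, 0.78, -0.0, -0.0]
ft_force: [0.5, -0.3, -1.1]
grip_width: 0.0109
grasp_force: 78.6
```

```bash
cat > t.py <<'E'
from fit import *
o=readout.get_obs();p=o['eef_pos'];print(o['t'],p,yaw(),o['ft_force'],o['joint_vel'].round(4))
for n in("side","top"):
  D={}
  for k in range(2):
    s=snapshot(n)
    for q in("lid_knuckle_left","lid_knuckle_right","box_gap_left","box_gap_right","relay_lid"):
        e=spotter.tip_of(s,q)[:1]
        if e: D.setdefault(q,[]).append((round(e[0]["p"],2),np.round(e[0]["centre"],1).tolist()))
  print(n,D)
  b=np.array([.5678,-.3119,0]);a=np.radians(12.55);bx=np.r_[np.cos(a),np.sin(a),0];by=np.r_[-np.sin(a),np.cos(a),0]
  print("pred",[np.round(proj(s,b+.02*bx+y*by+[0,0,.06]),1).tolist() for y in(.0225,-.0225)])
E
python3 t.py
```

```text
32.35 [ 0.5876 -0.3077  0.3109] 102.54555933300333 [ 0.4633 -0.3381 -1.0915] [ 0.0001 -0.003  -0.0044 -0.     -0.0003 -0.0022]
side {'lid_knuckle_left': [(0.8, [359.7, 276.1]), (0.86, [360.3, 272.1])], 'lid_knuckle_right': [(0.89, [370.4, 287.4]), (0.31, [344.2, 293.8])], 'box_gap_left': [(0.95, [359.8, 277.5]), (0.57, [357.6, 276.1])], 'box_gap_right': [(0.71, [373.0, 290.2]), (0.61, [369.0, 288.3])], 'relay_lid': [(0.6, [366.9, 280.1]), (0.77, [365.9, 278.2])]}
pred [[361.8, 275.0], [372.1, 286.1]]
top {'lid_knuckle_left': [(0.78, [359.3, 196.2]), (0.9, [364.3, 199.1])], 'lid_knuckle_right': [(0.7, [384.0, 193.4]), (0.8, [385.6, 192.2])], 'box_gap_left': [(0.7, [361.9, 198.5]), (0.55, [384.9, 190.5])], 'box_gap_right': [(0.63, [383.3, 192.1]), (0.66, [383.1, 192.2])], 'relay_lid': [(0.67, [373.9, 195.4]), (0.89, [374.3, 190.8])]}
pred [[363.8, 197.2], [386.0, 191.6]]
```

Emit:
apply_moves --targets '[{"tx": 0,"ty": 0,"tz": 0.04,"twist": 0},{"tx": 0,"ty": 0,"tz": 0.04,"twist": 0},{"tx": 0,"ty": 0,"tz": 0,"twist": 0},{"tx": 0,"ty": 0,"tz": 0,"twist": 0}]'

```text
t: 33.88
eef_pos: [0.5875, -0.3077, 0.3087]
tcp_rot: [0.626, 0.78, -0.0, -0.0]
ft_force: [0.1, -0.3, -2.0]
grip_width: 0.0104
grasp_force: 78.6
```

Emit:
apply_moves --targets '[{"tx": 0,"ty": 0,"tz": 0.04,"twist": 0},{"tx": 0,"ty": 0,"tz": 0.02,"twist": 0},{"tx": 0,"ty": 0,"tz": 0,"twist": 0},{"tx": 0,"ty": 0,"tz": 0,"twist": 0}]'

```text
t: 34.22
eef_pos: [0.5876, -0.3077, 0.3076]
tcp_rot: [0.626, 0.78, 0.0, 0.0]
ft_force: [0.1, -0.3, -0.0]
grip_width: 0.0105
grasp_force: 78.9
```

Emit:
apply_moves --targets '[{"tx": 0,"ty": 0,"tz": 0.03,"twist": 0},{"tx": 0,"ty": 0,"tz": 0,"twist": 0},{"tx": 0,"ty": 0,"tz": 0,"twist": 0}]'

```text
t: 34.47
eef_pos: [0.5877, -0.3077, 0.3076]
tcp_rot: [0.626, 0.78, 0.0, 0.0]
ft_force: [-1.6, 1.2, 5.7]
grip_width: 0.0108
grasp_force: 79.6
```

Emit:
apply_moves --targets '[{"tx": 0,"ty": 0,"tz": -0.1,"twist": 0},{"tx": 0,"ty": 0,"tz": -0.08,"twist": 0},{"tx": 0,"ty": 0,"tz": 0,"twist": 0},{"tx": 0,"ty": 0,"tz": 0,"twist": 0},{"tx": 0,"ty": 0,"tz": 0,"twist": 0},{"tx": 0,"ty": 0,"tz": 0,"twist": 0}]'

```text
t: 34.97
eef_pos: [0.5875, -0.3077, 0.3108]
tcp_rot: [0.626, 0.78, 0.0, -0.0]
ft_force: [-0.3, -0.0, -1.5]
grip_width: 0.0104
grasp_force: 78.6
```

Emit:
apply_moves --targets '[{"tx": 0,"ty": 0.04,"tz": -0.01,"twist": 0},{"tx": 0,"ty": 0.04,"tz": 0,"twist": 0},{"tx": 0,"ty": 0,"tz": 0,"twist": 0},{"tx": 0,"ty": 0,"tz": 0,"twist": 0}]'

```text
t: 35.3
eef_pos: [0.5896, -0.3072, 0.3114]
tcp_rot: [0.626, 0.78, -0.0, 0.0]
ft_force: [-0.4, 0.2, -1.5]
grip_width: 0.0106
grasp_force: 78.6
```

Emit:
apply_moves --targets '[{"tx": 0,"ty": 0.03,"tz": 0,"twist": 0},{"tx": 0,"ty": 0,"tz": 0,"twist": 0},{"tx": 0,"ty": 0,"tz": 0,"twist": 0}]'

```text
t: 35.55
eef_pos: [0.5903, -0.3071, 0.3114]
tcp_rot: [0.626, 0.78, -0.0, 0.0]
ft_force: [0.2, 1.2, -1.0]
grip_width: 0.0109
grasp_force: 78.6
```

Emit:
apply_moves --targets '[{"tx": 0,"ty": 0.02,"tz": 0,"twist": 0},{"tx": 0,"ty": 0,"tz": 0,"twist": 0},{"tx": 0,"ty": 0,"tz": 0,"twist": 0}]'

```text
t: 35.8
eef_pos: [0.5907, -0.307, 0.3114]
tcp_rot: [0.626, 0.78, 0.0, 0.0]
ft_force: [-0.4, 0.4, -1.1]
grip_width: 0.0104
grasp_force: 78.6
```

Emit:
apply_moves --targets '[{"tx": 0,"ty": 0.02,"tz": 0,"twist": 0},{"tx": 0,"ty": 0,"tz": 0,"twist": 0},{"tx": 0,"ty": 0,"tz": 0,"twist": 0}]'

```text
t: 36.05
eef_pos: [0.5912, -0.3069, 0.3115]
tcp_rot: [0.626, 0.78, -0.0, -0.0]
ft_force: [-0.3, -0.2, -1.0]
grip_width: 0.0104
grasp_force: 78.6
```

Emit:
apply_moves --targets '[{"tx": 0,"ty": 0.02,"tz": 0,"twist": 0},{"tx": 0,"ty": 0,"tz": 0,"twist": 0},{"tx": 0,"ty": 0,"tz": 0,"twist": 0}]'

```text
t: 36.3
eef_pos: [0.5917, -0.3068, 0.3114]
tcp_rot: [0.626, 0.78, -0.0, -0.0]
ft_force: [-0.4, -0.3, -0.6]
grip_width: 0.0109
grasp_force: 78.6
```

Emit:
apply_moves --targets '[{"tx": 0,"ty": 0.02,"tz": 0,"twist": 0},{"tx": 0,"ty": 0,"tz": 0,"twist": 0},{"tx": 0,"ty": 0,"tz": 0,"twist": 0}]'

```text
t: 36.55
eef_pos: [0.592, -0.3067, 0.3114]
tcp_rot: [0.626, 0.78, -0.0, -0.0]
ft_force: [-2.1, -0.6, -0.0]
grip_width: 0.0109
grasp_force: 78.7
```

Emit:
apply_moves --targets '[{"tx": 0,"ty": 0.02,"tz": 0,"twist": 0},{"tx": 0,"ty": 0,"tz": 0,"twist": 0},{"tx": 0,"ty": 0,"tz": 0,"twist": 0}]'

```text
t: 36.8
eef_pos: [0.5924, -0.3067, 0.3114]
tcp_rot: [0.626, 0.78, -0.0, -0.0]
ft_force: [-4.9, -0.6, 1.5]
grip_width: 0.0104
grasp_force: 79.0
```

Emit:
apply_moves --targets '[{"tx": 0,"ty": -0.08,"tz": 0,"twist": 0},{"tx": 0,"ty": -0.08,"tz": 0,"twist": 0},{"tx": 0,"ty": 0,"tz": 0,"twist": 0},{"tx": 0,"ty": 0,"tz": 0,"twist": 0},{"tx": 0,"ty": 0,"tz": 0,"twist": 0},{"tx": 0,"ty": 0,"tz": 0,"twist": 0},{"tx": 0,"ty": 0,"tz": 0,"twist": 0},{"tx": 0,"ty": 0,"tz": 0,"twist": 0}]'

```text
t: 37.47
eef_pos: [0.5888, -0.3074, 0.3114]
tcp_rot: [0.626, 0.78, 0.0, 0.0]
ft_force: [-0.3, 0.7, -0.9]
grip_width: 0.0107
grasp_force: 78.6
```

```bash
python3 -c "
from plant import workorder,readout
print(readout.get_obs()['joint_vel']);print(workorder.close_job())"
```

```text
[-0.00130213  0.00058429 -0.00088992  0.00059617  0.00106814 -0.00160683]
the job is handed in; nothing more can be done
None
```

I handed the job in at about 37.5 s: both relays are in their sockets, and the arm is holding the lid steady over the box, knuckles in the gaps, blue side to the rear; I saw no verdict. I set the height and depth from light contact with the box, so the bores should line up to within about 1 mm; the position along the hinge comes from the cameras only. I pressed the first relay home with the shut fingers at about 41 N, and the lid had to be turned half a turn over the box because I first had it facing the wrong way.

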